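Right the fallen sweet jar and refill it from the stock chest

TASK

A glass sweet jar has fallen over on the shop counter. First stand it upright in the middle of the round wooden board, setting it down gently and not dropping it. Then swing the stock chest's lid right back so that it stays open by itself, take out the red sweet and put it into the standing jar; leave the green sweet in the chest, the lid open, and do not disturb the closed yellow jar or the blue tin.

Things in the scene. Friction and masses are not known exactly. Their poses are not given: they have to be found in the camera images.
- jar_center (a point): Centre of the fallen jar: amber glass, 62 x 62 mm square, 95 mm tall, walls and floor 4 mm, open mouth 54 x 54 mm inside, red band at the mouth, blank labels, about 220 g. The point is 47.5 mm above its underside; z points from the closed bottom to the mouth, x and y square to the flat sides. At first it lies on a flat side, z level, mouth away from the robot give or take 45 degrees.
- board_top (a point): Centre of the top of the round pale wooden board, 140 mm across, fixed to the counter, its top 8 mm above the counter.
- chest_center (a point): Centre of the green stock chest with dark straps, fixed to the counter: 160 (x) x 220 (y) x 58 mm (z) outside, walls and floor 8 mm; the inner floor is 21 mm below this point. x points from the handle side to the hinge side, z up. Both sweets stand in it, about 100 mm apart along y.
- lid (a joint): Angle of the chest's pale wooden lid: 0 shut, grows as it opens, stop at 1.95 rad. The hinge is free: the lid (about 0.2 kg, 160 x 220 x 10 mm) falls shut if let go short of upright (1.57) and falls open to the stop if past it. It turns about the chest's +y direction.
- lid_handle (a point): Middle of the lid's brass bar handle: an 11 mm round bar, 110 mm long along the chest's y, 35 mm out from the lid's front edge (chest's -x side) on two posts 94 mm apart. It can be taken from above, one finger in the gap behind it, and turns between the fingers as the lid swings. Shut, it is 63.5 mm above the counter. Moves with the lid.
- lid_hinge (a point): Middle of the lid's hinge line, along the chest's y at the far (+x) top edge, 58.5 mm above the counter, on the lid's underside. The handle bar's middle is 195 mm from it, square to the lid's edge, and 5 mm above the lid's underside.
- red_sweet_center (a point): Centre of the red sweet to be moved: a firm round gumdrop 32 mm across and 44 mm tall with a bevelled top (straight sides up to 36 mm), about 30 g, standing in the chest. The point is 22 mm above its underside, z along its axis.
- green_sweet_center (a point): Centre of the green sweet, the same shape and size as the red one, also standing in the chest; it stays there.
- full_jar: Closed yellow sweet jar with a red cap, 72 mm across, 100 mm tall, standing on the counter; origin at the centre of its underside. Leave it alone.
- tin: Blue round tin, 72 mm across, 75 mm tall, standing on the counter; origin at the centre of its underside. Leave it alone.
Mind the look-alikes: they are no part of the job. Leave any black or pink look-alike of the part that bears jar_center alone. There is more than one size of the part that bears board_top; the job needs the larger.

How it is judged:
By the outcome, as a careful person would: the job done as asked, in the order asked, and still so for the second after the job is handed in, with the robot touching nothing.
It also fails if it takes over 72 s, if anything falls off the work surface, if the arm or the gripper's body presses on something with over 40 N, if the wrist force passes 120 N, or if a joint passes its speed limit or range.

ROBOT

A 6-joint arm with a two-finger parallel gripper is mounted at the origin on the work surface. World frame = base frame: x ahead of the robot, y to its left, z up, the work surface at z = 0. Lengths are in mm, angles in rad, forces in N, time in s.
With the tool pointing down it reaches from about 275 to 1000 mm from the base axis. Payload 8.4 kg.
Tool frame: the origin (TCP) lies between the finger pads; the fingertips stand r.nose_length ahead of it and the grasp point (between the pads) lies 8 mm behind it (r.nose_length is the distance from the TCP to the fingertips, in mm); y points along the fingers, x is the direction in which the jaws open and shut, and the axes are right-handed (so a half turn about y gives the same grasp; the last joint's range is limited). The gripper opens to 85 mm and grips with 20 to 120 N. Pads are 22 mm wide; open, the fingers measure 114 mm over their backs; the gripper's body (76 mm by 85 mm) begins 54 mm behind the grasp point. The pads swing forward as they close: fully open they stand 13 mm farther back than shut.
Start: joints at [1.114, 0.353, 1.633, -0, 1.155, -0.002], TCP at [274.551, 561.471, 242.281] pointing down, gripper open.
Joint ranges: [-2.63, 2.63], [-0.92, 2.1], [0.06, 2.66], [-1.3, 4.44], [0, 2.69], [-3.02, 3.02]. Speed limits (rad/s): [2.22, 2.22, 2.79, 3.14, 3.14, 3.14].

INTERFACE

Orientations are given as [roll, pitch, yaw] about the fixed x, y, z axes, in that order (R = Rz(yaw) Ry(pitch) Rx(roll)).
In Python, from rig import r, cams, order gives the robot as it stands. The module is installed in compiled form; this text tells all that it offers.
- The arm moves only by the shell command python3 -m crank 'ROWS' [FORCE]. ROWS is JSON, a list of rows, each a list of 7 numbers: the turn, a rotation vector about the tool's x, y, z in degrees, then the shift along the tool's x, y, z in cm, then the opening, from -1 (shut) to 1 (fully open). A call has exactly 10 rows; each row shifts and turns the pose as measured when the row begins, along the tool's axes as they then stand; what a row does not reach is not made up. A row lasts 1/12 s, in which the tool goes at most 41.7 mm and 7.16 degrees, less where a joint would pass 70% of its speed; a pose out of reach is approached as far as the arm can. A call with a gripper value outside its range is refused whole. The fingers move at their own pace and stop on an object; FORCE is the grip in N (left out, the last holds). Time passes only in rows, so rows that do not move let the fingers close, or fill a call up. It gives the time, the measured TCP pose, the force and the opening at its end, in the units of the state.
- r.sense(): the state, without advancing time (a new reading comes with each control period).
- cams.grab_frame(name): name is "scene" or "top" or "wrist"; returns the picture (384x512x3 uint8, blue, green, red); there is no depth.
- cams.camera_info(name): a dict with "intrinsics" (3x3 intrinsics, pixels), "k1" (the pictures are not rectified: a ray, as slopes to the right and down, at radius r is drawn at 1 + k1 r^2 times it, then the intrinsics apply), "view" (4x4, takes a point from world to camera coordinates); the wrist camera has in their place "hand_eye" (4x4, takes a point from camera to tool coordinates, whose origin is the TCP and whose axes are the tool frame's). Camera axes: x right, y up, looking along -z (the intrinsics and any distortion apply to the point x, -y, -z); pixel columns grow to the right and rows downward; lengths in mm; the calibration is good to about 2 mm. A picture is of the moment at which its call begins: read the wrist's pose just before it. camera_info takes no time and is no camera call.
- order.sign_off(): hands the job in, once; it reports no verdict.
The state is a dict: "clock": time; "qpos": joint angles; "qvel": joint speeds; "joint_efforts": joint torques, N m; "eef_pos": TCP position; "tcp_rot": TCP orientation; "contact_force": force on the tool from outside, world axes, zero at the start; "wrist_torque": the same for the moment, N m; "opening": opening from 0.0 (shut) to 1.0 (fully open).
Only numpy, scipy, OpenCV 4.12 (cv2) and the standard library are available. Lean on these libraries where they do the work, as an engineer would, in place of code of your own. Each camera call takes 0.05 s, during which the arm holds its last target.

## Working session

There is one attempt and no reset: what is moved stays moved. The work goes in short steps, Python scripts to look and compute and a shell command to move; the robot and the scene stay as the last step left them, time stands still between calls to the robot, and variables do not carry over. Pictures are saved under pics/ and viewed, and the job is handed in when it is done.

```bash
mkdir -p pics; ls; python3 - <<'E'
from rig import r,cams,order
import cv2,numpy as np
np.set_printoptions(precision=3,suppress=True)
print(r.sense(), r.nose_length)
for n in ["scene","top","wrist"]:
    i=cams.camera_info(n); print(n,i)
    cv2.imwrite(f"pics/{n}0.png",cams.grab_frame(n))
E
```

```text
pics
{'clock': 0.0, 'qpos': array([ 1.114,  0.354,  1.634, -0.   ,  1.155, -0.002]), 'qvel': array([-0.001,  0.002, -0.   ,  0.   , -0.001, -0.001]), 'joint_efforts': array([ -0.   , -60.526, -34.206,   0.   ,   0.009,  -0.   ]), 'eef_pos': array([274.357, 561.038, 241.533]), 'tcp_rot': array([-1.571,  0.001,  1.116]), 'contact_force': array([-0.778,  0.057, -0.109]), 'wrist_torque': array([ 0.032,  0.011, -0.002]), 'opening': 1.0007128646977475} 11.0
scene {'intrinsics': array([[496.304,   0.   , 254.232],
       [  0.   , 496.304, 188.523],
       [  0.   ,   0.   ,   1.   ]]), 'k1': -0.10596874438662894, 'view': array([[   -0.82 ,     0.572,     0.011,   479.114],
       [   -0.406,    -0.595,     0.693,   154.754],
       [    0.403,     0.564,     0.72 , -1611.879],
       [    0.   ,     0.   ,     0.   ,     1.   ]])}
top {'intrinsics': array([[404.365,   0.   , 254.6  ],
       [  0.   , 404.365, 182.12 ],
       [  0.   ,   0.   ,   1.   ]]), 'k1': -0.09701881940691783, 'view': array([[    0.019,    -1.   ,    -0.019,   -50.926],
       [    0.98 ,     0.014,     0.197,  -557.202],
       [   -0.197,    -0.023,     0.98 , -1035.186],
       [    0.   ,     0.   ,     0.   ,     1.   ]])}
wrist {'intrinsics': array([[294.894,   0.   , 253.928],
       [  0.   , 294.894, 188.031],
       [  0.   ,   0.   ,   1.   ]]), 'k1': -0.023128660228422353, 'hand_eye': array([[   1.   ,    0.   ,    0.   ,    0.204],
       [   0.   ,    0.303,   -0.953, -131.411],
       [  -0.   ,    0.953,    0.303,   76.847],
       [   0.   ,    0.   ,    0.   ,    1.   ]])}
```

View pics/scene0.png

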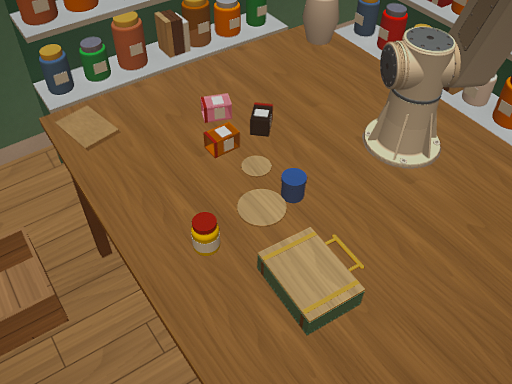

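View pics/top0.png

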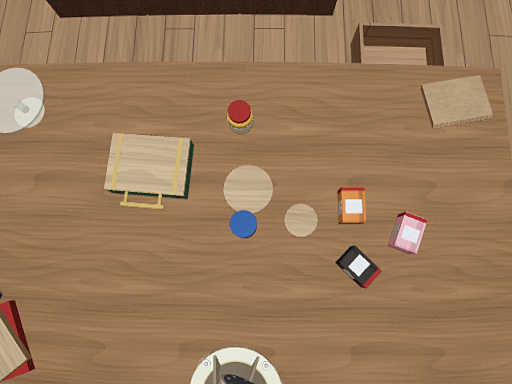

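View pics/wrist0.png

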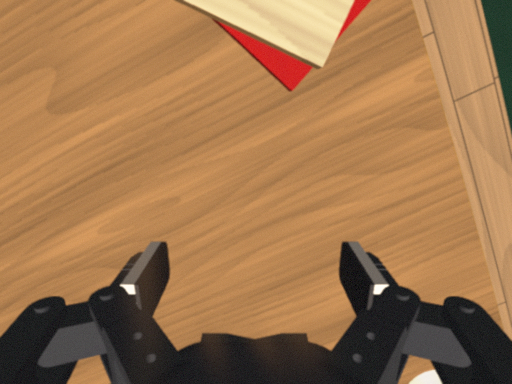

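The amber jar is at top-camera (351,205), with its red band facing away from the robot. The look-alikes are pink (408,232) and black (358,266), so I leave those alone. The larger board is at (248,190) and the smaller one at (301,220). I'll check this on enlarged crops.

```bash
cat > h.py <<'E'
import numpy as np,cv2
from rig import r,cams,order
from scipy.spatial.transform import Rotation as Ro
np.set_printoptions(precision=2,suppress=True)
def pose():
    s=r.sense(); T=np.eye(4); T[:3,:3]=Ro.from_euler('xyz',s['tcp_rot']).as_matrix(); T[:3,3]=s['eef_pos']; return T
def view(n,T=None):
    i=cams.camera_info(n)
    if n=='wrist': return np.linalg.inv((pose() if T is None else T)@i['hand_eye'])
    return i['view']
def proj(n,P,T=None):
    i=cams.camera_info(n);V=view(n,T);P=np.atleast_2d(P)
    c=P@V[:3,:3].T+V[:3,3]; a=c[:,0]/-c[:,2]; b=-c[:,1]/-c[:,2]
    k=1+i['k1']*(a*a+b*b); K=i['intrinsics']
    return np.c_[K[0,0]*a*k+K[0,2],K[1,1]*b*k+K[1,2]]
def ray(n,uv,T=None):
    i=cams.camera_info(n);V=view(n,T);uv=np.atleast_2d(np.float64(uv))
    p=cv2.undistortPoints(uv[:,None],i['intrinsics'],np.array([i['k1'],0,0,0]))[:,0]
    d=np.c_[p[:,0],-p[:,1],-np.ones(len(p))]@V[:3,:3]
    return -V[:3,:3].T@V[:3,3],d
def at_z(n,uv,z,T=None):
    o,d=ray(n,uv,T); return o+d*((z-o[2])/d[:,2])[:,None]
def crop(img,x0,y0,x1,y1,s,f):
    cv2.imwrite(f,cv2.resize(img[y0:y1,x0:x1],None,fx=s,fy=s,interpolation=cv2.INTER_CUBIC))
E
python3 - <<'E'
from h import *
i=cv2.imread('pics/top0.png')
crop(i,210,85,440,295,3.4,'pics/top_c1.png')
crop(i,95,125,205,215,7,'pics/top_c2.png')
s=cv2.imread('pics/scene0.png')
crop(s,180,80,320,260,3.3,'pics/sc_c1.png')
E
```

```text
(no output)
```

View pics/top_c1.png

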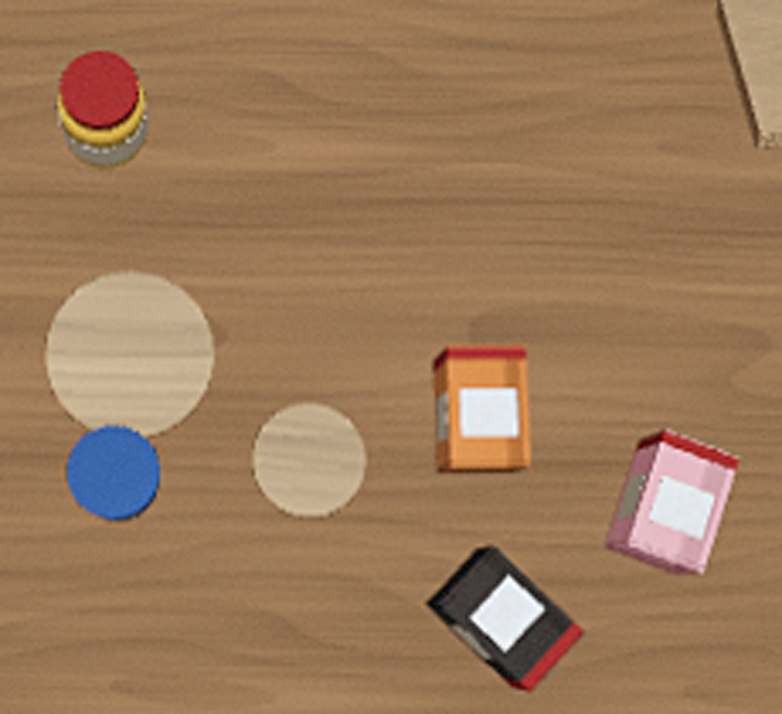

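View pics/top_c2.png

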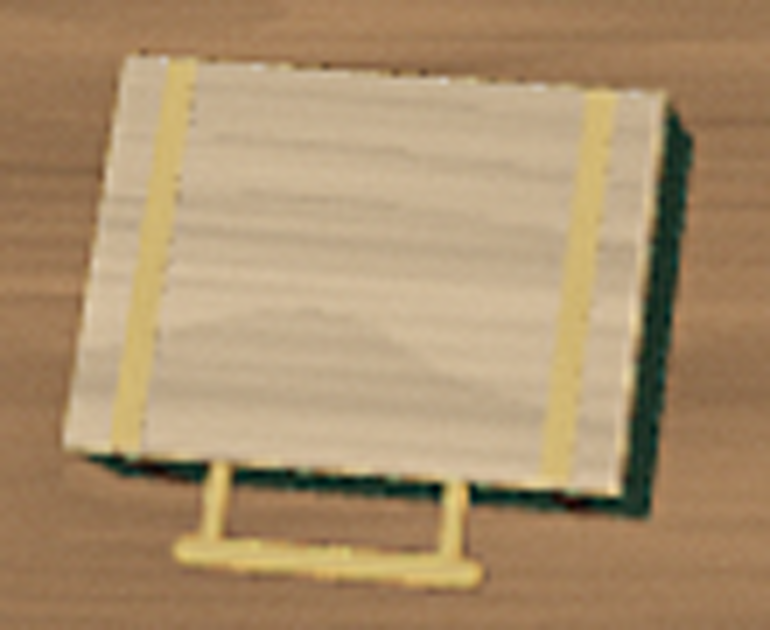

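View pics/sc_c1.png

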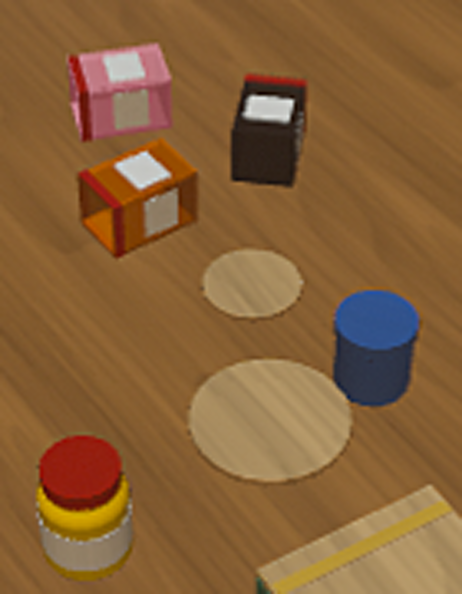

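```bash
python3 - <<'E'
from h import *
from scipy.optimize import least_squares
def uc(p,x0,y0,s): return (np.atleast_2d(np.float64(p))+.5)/s-.5+[x0,y0]
A=lambda p:uc(p,210,85,3.4); B=lambda p:uc(p,95,125,7); C=lambda p:uc(p,180,80,3.3)
for n in('top','scene'): print(n,ray(n,[[256,192]])[0])
print('board',at_z('top',A([130,354]),8),at_z('scene',C([270,419]),8))
print('small',at_z('top',A([309.5,460]),8),at_z('scene',C([253,283]),8))
print('tin',at_z('top',A([113,473]),75),at_z('scene',C([376,319]),75))
print('full',at_z('top',A([98.5,89]),100),at_z('scene',C([81,467]),100))
L=at_z('top',B([[124,55],[667,92],[622,495],[65,447]]),68.5); print('lid',L, np.linalg.norm(L-np.roll(L,1,0),axis=1),L.mean(0))
H=at_z('top',B([[182,549],[474,574]]),63.5);print('bar',H,np.linalg.norm(H[0]-H[1]),H.mean(0))
S=[(330,243) ]
# jar
def jar(x,y,a):
    z=np.array([np.cos(a),np.sin(a),0]);t=np.array([-z[1],z[0],0]);c=np.array([x,y,31.])
    return lambda l,s,h:c+z*l*47.5+t*s*31+np.array([0,0,h*31.])
top=[((1,1,1),(449,350)),((1,-1,1),(526,349)),((-1,-1,1),(529,469))]
sc=[((1,1,1),(122,205)),((1,-1,1),(80,180)),((-1,-1,1),(162,141)),((-1,1,1),(197,174)),((1,1,-1),(120,254)),((-1,1,-1),(197,229)),((1,-1,-1),(84,215))]
def res(p):
    f=jar(*p)
    return np.r_[(proj('top',[f(*k) for k,_ in top])-A([v for _,v in top])).ravel(),(proj('scene',[f(*k) for k,_ in sc])-C([v for _,v in sc])).ravel()]
q=least_squares(res,[450,-200,0.]);print('jar',q.x,q.fun)
E
```

```text
top [ 343.37  -66.34 1123.56]
scene [1105.35  727.62 1049.02]
board [[548.11 -22.09   8.  ]] [[546.71 -18.34   8.  ]]
small [[ 462.72 -169.85    8.  ]] [[ 461.88 -164.4     8.  ]]
tin [[443.24 -13.76  75.  ]] [[442.6  -12.09  75.  ]]
full [[743.79   3.88 100.  ]] [[742.41   6.59 100.  ]]
lid [[690.79 357.57  68.5 ]
 [676.81 137.8   68.5 ]
 [516.74 146.83  68.5 ]
 [531.84 366.4   68.5 ]] [159.2  220.21 160.32 220.08] [604.04 252.15  68.5 ]
bar [[493.6  318.21  63.5 ]
 [486.11 203.28  63.5 ]] 115.17416935446326 [489.86 260.74  63.5 ]
jar [ 496.94 -302.98    0.  ] [-1.15  0.26 -0.76  0.78 -0.35  0.97 -2.69  1.1  -0.52 -2.1   0.29 -1.14
  0.58 -0.88 -1.15  1.33  0.77 -2.52 -0.53  2.32]
```

```bash
cat > jf.py <<'E'
from h import *
from scipy.optimize import least_squares
def uc(p,x0,y0,s): return (np.atleast_2d(np.float64(p))+.5)/s-.5+[x0,y0]
A=lambda p:uc(p,210,85,3.4); C=lambda p:uc(p,180,80,3.3)
def jar(x,y,a):
    z=np.array([np.cos(a),np.sin(a),0]);t=np.array([-z[1],z[0],0]);c=np.array([x,y,31.])
    return lambda l,s,h:c+z*l*47.5+t*s*31+np.array([0,0,h*31.])
top=[((1,1,1),(449,349)),((1,-1,1),(526,349)),((-1,-1,1),(528,457)),((1,1,-1),(435,357)),((-1,1,-1),(438,471))]
sc=[((1,1,1),(122,205)),((1,-1,1),(80,180)),((-1,-1,1),(162,141)),((-1,1,1),(197,174)),((1,1,-1),(120,254)),((-1,1,-1),(197,229)),((1,-1,-1),(84,215))]
def res(p):
    f=jar(*p)
    a=[p[3],p[4]];b=[p[5],p[6]]
    return np.r_[(proj('top',[f(*k)  for k,_ in top] if 0 else [f2(*k) for k,_ in top])-A([v for _,v in top])).ravel(),0]
def fit(which,x0):
    def R(p):
        f=jar(*p);o=[]
        if 'top' in which:o.append((proj('top',[f(*k) for k,_ in top])-A([v for _,v in top])).ravel())
        if 'scene' in which:o.append((proj('scene',[f(*k) for k,_ in sc])-C([v for _,v in sc])).ravel())
        return np.concatenate(o)
    q=least_squares(R,x0,loss='soft_l1');print(which,q.x,R(q.x));return q.x
fit(['top'],[497,-303,0.]);fit(['scene'],[497,-303,0.]);p=fit(['top','scene'],[497,-303,0.])
f=jar(*p)
for n,fn,box,s in(('top','pics/top0.png',(330,175,385,230),9),('scene','pics/scene0.png',(195,110,250,165),9)):
    im=cv2.imread(fn);x0,y0,x1,y1=box
    im=cv2.resize(im[y0:y1,x0:x1],None,fx=s,fy=s,interpolation=cv2.INTER_CUBIC)
    ks=[(a,b,c) for a in(-1,1) for b in(-1,1) for c in(-1,1)]
    P=[np.int32((proj(n,f(*k))[0]-[x0,y0]+.5)*s) for k in ks]
    for i in range(8):
        for j in range(i):
            if sum(u!=v for u,v in zip(ks[i],ks[j]))==1: cv2.line(im,tuple(map(int,P[i])),tuple(map(int,P[j])),(255,0,0) if ks[i][2]==1==ks[j][2] else (0,255,0),1)
    cv2.imwrite(f'pics/ov_{n}.png',im)
a,b=cv2.imread('pics/ov_top.png'),cv2.imread('pics/ov_scene.png');cv2.imwrite('pics/ov1.png',cv2.resize(np.hstack([a,b]),(800,400)))
E
python3 jf.py
```

```text
['top'] [ 502.35 -305.48   -0.  ] [-0.15 -1.49  0.22 -1.11  0.7   2.54 -0.22  0.29 -0.52  0.37]
['scene'] [ 497.15 -300.55    0.02] [-2.02  1.64 -0.18 -1.45  0.35 -0.8   0.95 -0.65 -0.49  1.88  1.13 -2.29
 -0.21  2.97]
['top', 'scene'] [ 498.91 -303.89   -0.02] [-0.48 -0.38 -0.08  0.3  -0.09  3.99 -0.53  1.34 -1.29  1.45 -3.74  1.08
 -1.2  -2.27 -0.06 -0.98 -0.11 -0.57 -2.17  1.31  0.1  -2.21 -1.19  2.16]
```

View pics/ov1.png

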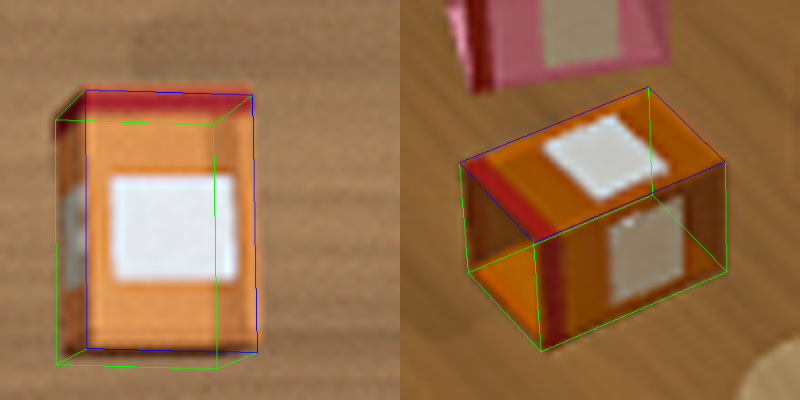

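The enlarged crops confirm it. The amber jar with the red mouth band is at about (499,-303) with yaw ≈ 0, between the pink and black ones. The larger board, about 140 mm across, is at (547,-20). The blue tin stands right in front of the board at (443,-13), so I'll place the jar with the gripper coming in from the side. First I travel towards the jar.

```bash
python3 -m crank '[[0,0,0,-3,0,-2.7,1],[0,0,0,-3,0,-2.7,1],[0,0,0,-3,0,-2.7,1],[0,0,0,-3,0,-2.7,1],[0,0,0,-3,0,-2.7,1],[0,0,0,-3,0,-2.7,1],[0,0,0,-3,0,-2.7,1],[0,0,0,-3,0,-2.7,1],[0,0,0,-3,0,-2.7,1],[0,0,0,-3,0,-2.7,1]]'; python3 -c "
from h import *;print(r.sense()['qpos'])"
```

```text
clock: 0.98
eef_pos: [384.9, 166.5, 238.6]
tcp_rot: [-1.57, -0.0, 1.127]
contact_force: [2.0, 0.3, -0.4]
opening: 1.005
[ 0.4   0.03  2.05  0.    1.06 -0.72]
```

```bash
cat > plan.py <<'E'
# works out increments (tool axes, deg/cm) towards a target pose; prints only
from h import *
def tgt(x,appr,pos):
    x=np.float64(x)/np.linalg.norm(x);y=np.float64(appr);y/=np.linalg.norm(y);x=x-y*(x@y);x/=np.linalg.norm(x)
    T=np.eye(4);T[:3,:3]=np.c_[x,y,np.cross(x,y)];T[:3,3]=pos;return T
def steps(T1,n,show=10,T0=None,d=1):
    T=pose() if T0 is None else T0.copy()
    w=Ro.from_matrix(T[:3,:3].T@T1[:3,:3]).as_rotvec();print('dist',np.linalg.norm(T1[:3,3]-T[:3,3]),'ang',np.degrees(np.linalg.norm(w)),'rotvec',np.degrees(w),'shift tool cm',T[:3,:3].T@(T1[:3,3]-T[:3,3])/10)
    for k in range(n):
        R=T[:3,:3];m=n-k
        t=np.round(np.degrees(Ro.from_matrix(R.T@T1[:3,:3]).as_rotvec())/m,d)+0
        s=np.round(R.T@(T1[:3,3]-T[:3,3])/10/m,2)+0
        if k<show:print([float(v) for v in np.r_[t,s]])
        T[:3,3]+=R@s*10;T[:3,:3]=R@Ro.from_rotvec(np.radians(t)).as_matrix()
    return T
E
python3 - <<'E'
from plan import *
T=tgt([0,-1,0],[-.5,0,-.866],[575,-303,170]);steps(T,24)
E
```

```text
dist 511.0932082703903 ang 155.46381992047927 rotvec [ -9.09 149.93  40.09] shift tool cm [-34.24   6.82 -37.33]
[-0.4, 6.2, 1.7, -1.43, 0.28, -1.56]
[-0.4, 6.2, 1.7, -1.24, 0.34, -1.7]
[-0.4, 6.3, 1.7, -1.04, 0.38, -1.82]
[-0.4, 6.2, 1.7, -0.82, 0.42, -1.92]
[-0.4, 6.2, 1.7, -0.6, 0.46, -1.99]
[-0.4, 6.3, 1.7, -0.37, 0.48, -2.04]
[-0.4, 6.2, 1.7, -0.12, 0.51, -2.06]
[-0.4, 6.2, 1.7, 0.11, 0.52, -2.06]
[-0.4, 6.3, 1.7, 0.35, 0.53, -2.03]
[-0.4, 6.2, 1.7, 0.59, 0.53, -1.98]
```

```bash
python3 -m crank '[[-0.4,6.5,1.7,-1.5,0.3,-1.6,1],[-0.4,6.5,1.7,-1.3,0.3,-1.8,1],[-0.4,6.5,1.7,-1.1,0.4,-1.9,1],[-0.4,6.5,1.7,-0.8,0.4,-2,1],[-0.4,6.5,1.7,-0.6,0.5,-2.1,1],[-0.4,6.5,1.7,-0.4,0.5,-2.1,1],[-0.4,6.5,1.7,-0.1,0.5,-2.1,1],[-0.4,6.5,1.7,0.1,0.5,-2.1,1],[-0.4,6.5,1.7,0.4,0.5,-2.1,1],[-0.4,6.5,1.7,0.6,0.5,-2,1]]'; python3 -c "
from plan import *;print(r.sense()['qpos']);T=tgt([0,-1,0],[-.5,0,-.866],[575,-303,170]);steps(T,14)"
```

```text
clock: 1.82
eef_pos: [460.5, -54.4, 211.9]
tcp_rot: [-1.795, 0.2, -0.09]
contact_force: [-0.0, -0.3, 0.5]
opening: 0.994
[ 0.02  0.26  1.88 -0.21  1.24  0.18]
dist 276.8551652731914 ang 85.14507497744448 rotvec [-5.43 82.01 22.22] shift tool cm [ 14.2    6.64 -22.82]
[-0.4, 5.9, 1.6, 1.01, 0.47, -1.63]
[-0.4, 5.9, 1.6, 1.19, 0.45, -1.51]
[-0.4, 5.9, 1.6, 1.35, 0.43, -1.38]
[-0.4, 5.8, 1.6, 1.5, 0.4, -1.23]
[-0.4, 5.9, 1.6, 1.62, 0.36, -1.07]
[-0.4, 5.8, 1.6, 1.74, 0.32, -0.89]
[-0.4, 5.9, 1.6, 1.82, 0.28, -0.71]
[-0.4, 5.8, 1.6, 1.9, 0.23, -0.52]
[-0.4, 5.8, 1.6, 1.94, 0.18, -0.32]
[-0.4, 5.9, 1.6, 1.97, 0.13, -0.12]
```

```bash
python3 -m crank '[[-0.4,6.5,1.7,1.1,0.5,-1.8,1],[-0.4,6.5,1.7,1.3,0.5,-1.6,1],[-0.4,6.5,1.7,1.5,0.5,-1.5,1],[-0.4,6.5,1.7,1.7,0.4,-1.3,1],[-0.4,6.5,1.7,1.8,0.4,-1.1,1],[-0.4,6.5,1.7,1.9,0.3,-0.9,1],[-0.4,6.5,1.7,2,0.3,-0.7,1],[-0.4,6.5,1.7,2.1,0.2,-0.5,1],[-0.4,6.5,1.7,2.1,0.2,-0.3,1],[-0.4,6.5,1.7,2.2,0.1,-0.1,1]]'; python3 -c "
from plan import *;print(r.sense()['qpos']);T=tgt([0,-1,0],[-.5,0,-.866],[575,-303,170]);steps(T,5)
cv2.imwrite('pics/w1.png',cams.grab_frame('wrist'))"
```

```text
clock: 2.65
eef_pos: [541.9, -261.6, 178.0]
tcp_rot: [-2.064, 0.058, -1.326]
contact_force: [0.2, -0.1, -0.2]
opening: 1.004
[-0.33  0.62  1.44 -0.22  1.53  1.04]
dist 53.569575937220186 ang 14.483485688730603 rotvec [-1.3  13.87  3.97] shift tool cm [ 4.85 -0.59  2.19]
[-0.3, 2.8, 0.8, 0.97, -0.12, 0.44]
[-0.3, 2.8, 0.8, 0.95, -0.13, 0.48]
[-0.2, 2.8, 0.8, 0.92, -0.15, 0.53]
[-0.3, 2.7, 0.8, 0.89, -0.16, 0.57]
[-0.2, 2.8, 0.8, 0.86, -0.18, 0.62]
```

View pics/w1.png

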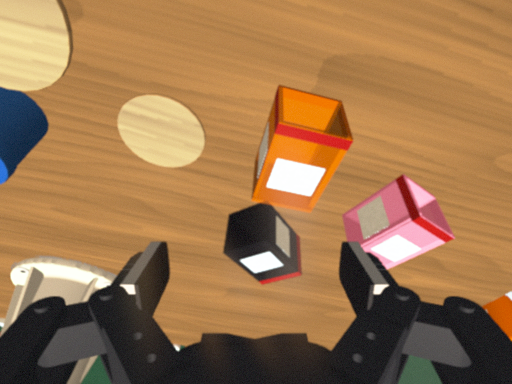

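```bash
python3 -c "
from h import *
crop(cv2.imread('pics/w1.png'),240,75,365,220,5,'pics/w1c.png')"
```

```text
(no output)
```

View pics/w1c.png

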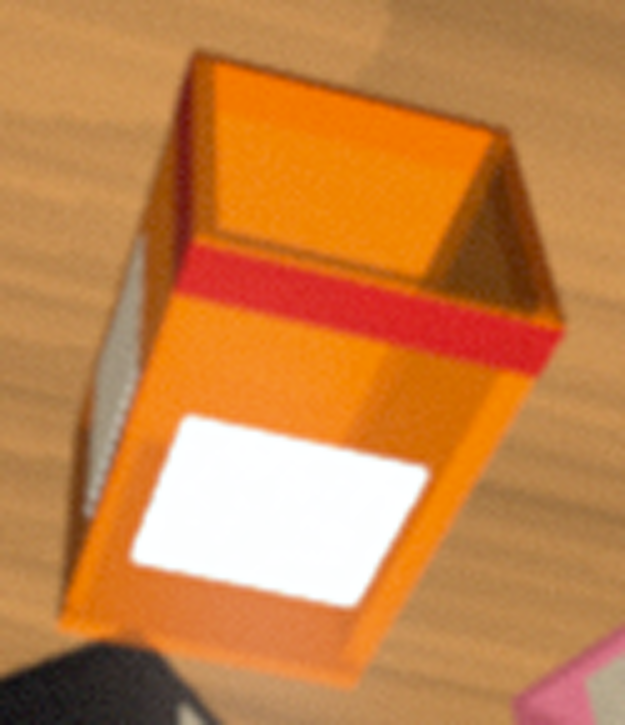

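```bash
cat >> plan.py <<'E'
E
python3 - <<'E'
from h import *
from scipy.optimize import least_squares
T=np.eye(4);T[:3,:3]=Ro.from_euler('xyz',[-2.064,.058,-1.326]).as_matrix();T[:3,3]=[541.9,-261.6,178]
K=[(1,1,1),(1,-1,1),(1,1,-1),(1,-1,-1),(-1,1,1),(-1,-1,1)]
U=(np.float64([(192,238),(562,328),(195,52),(508,130),(62,625),(358,685)])+.5)/5-.5+[240,75]
def J(p):
    z=np.array([np.cos(p[2]),np.sin(p[2]),0]);t=np.array([-z[1],z[0],0]);c=np.array([p[0],p[1],31.])
    return np.array([c+z*l*47.5+t*s*31+[0,0,h*31] for l,s,h in K])
f=lambda p:(proj('wrist',J(p),T)-U).ravel()
q=least_squares(f,[500,-303,0]);print(q.x,q.fun)
E
```

```text
[ 501.5  -304.42    0.02] [ 0.07  0.06  1.08 -0.59 -0.54 -0.49  0.14 -0.44 -0.49  1.59 -0.6   1.04]
```

```bash
python3 -c "
from plan import *
T=tgt([.02,-1,0],[-.5,-.01,-.866],[567,-304,130]);E=steps(T,5)
T=tgt([.02,-1,0],[-.5,-.01,-.866],[507.5,-304,26]);steps(T,5,T0=E)"
```

```text
dist 65.2721969238781 ang 12.759444202191878 rotvec [-1.35 12.23  3.37] shift tool cm [4.5  3.24 3.44]
[-0.3, 2.4, 0.7, 0.9, 0.65, 0.69]
[-0.3, 2.5, 0.7, 0.88, 0.63, 0.73]
[-0.2, 2.4, 0.7, 0.85, 0.62, 0.77]
[-0.3, 2.5, 0.6, 0.83, 0.61, 0.81]
[-0.2, 2.4, 0.7, 0.8, 0.59, 0.84]
dist 119.82171045621934 ang 0.059360654484095915 rotvec [-0.04  0.03 -0.02] shift tool cm [-0.12 11.98  0.04]
[0.0, 0.0, 0.0, -0.02, 2.4, 0.01]
[0.0, 0.0, 0.0, -0.02, 2.4, 0.01]
[0.0, 0.0, 0.0, -0.03, 2.39, 0.01]
[0.0, 0.0, 0.0, -0.02, 2.4, 0.01]
[0.0, 0.0, 0.0, -0.03, 2.39, 0.0]
```

```bash
python3 -m crank '[[-0.3,2.5,0.7,0.9,0.6,0.7,1],[-0.3,2.5,0.7,0.9,0.6,0.7,1],[-0.3,2.5,0.7,0.9,0.6,0.8,1],[-0.3,2.5,0.7,0.8,0.6,0.8,1],[-0.2,2.4,0.7,0.8,0.6,0.8,1],[0,0,0,0,1.2,0,1],[0,0,0,0,1.2,0,1],[0,0,0,0,1.2,0,1],[0,0,0,0,0,0,1],[0,0,0,0,0,0,1]]'; python3 -c "
from plan import *;print(r.sense()['qpos']);T=tgt([.02,-1,0],[-.5,-.01,-.866],[507.5,-304,26]);steps(T,5)
cv2.imwrite('pics/w2.png',cams.grab_frame('wrist'))"
```

```text
clock: 3.53
eef_pos: [545.6, -307.4, 91.5]
tcp_rot: [-2.1, 0.002, -1.563]
contact_force: [1.0, 0.7, 0.3]
opening: 1.002
[-0.41  0.77  1.38 -0.2   1.48  1.23]
dist 75.87088133882048 ang 0.7942026447873708 rotvec [ 0.33 -0.56 -0.45] shift tool cm [-0.36  7.58  0.02]
[0.1, -0.1, -0.1, -0.07, 1.52, 0.0]
[0.1, -0.1, -0.1, -0.08, 1.51, 0.0]
[0.0, -0.1, -0.1, -0.08, 1.52, 0.0]
[0.1, -0.1, -0.1, -0.08, 1.51, 0.0]
[0.0, -0.2, -0.1, -0.08, 1.52, 0.0]
```

View pics/w2.png

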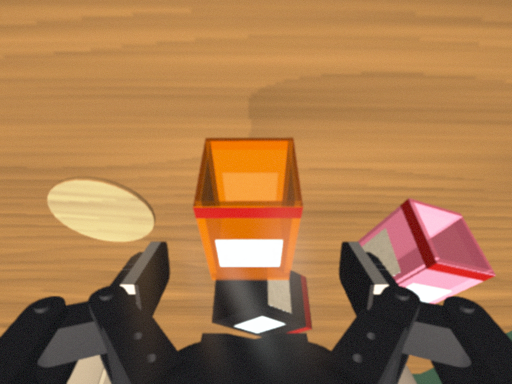

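```bash
python3 -m crank '[[0.1,-0.1,-0.1,-0.1,1.3,0,1],[0.1,-0.1,-0.1,-0.1,1.3,0,1],[0.1,-0.1,-0.1,-0.1,1.3,0,1],[0,-0.1,-0.1,-0.1,1.3,0,1],[0,-0.1,0,0,1.2,0,1],[0,0,0,0,1.1,0,1],[0,0,0,0,0,0,1],[0,0,0,0,0,0,0.2],[0,0,0,0,0,0,0.2],[0,0,0,0,0,0,0.2]]' 50; python3 -c "
from plan import *;print(r.sense()['qpos']);T=tgt([.02,-1,0],[-.5,-.01,-.866],[507.5,-304,26]);steps(T,1)
cv2.imwrite('pics/w3.png',cams.grab_frame('wrist'))"
```

```text
clock: 4.42
eef_pos: [511.4, -303.5, 30.5]
tcp_rot: [-2.084, -0.004, -1.546]
contact_force: [0.4, -0.8, -2.5]
opening: 0.718
[-0.42  0.8   1.5  -0.22  1.32  1.24]
dist 5.9654141081392185 ang 0.6842518255464389 rotvec [-0.58  0.14  0.33] shift tool cm [ 0.04  0.58 -0.12]
[-0.6, 0.1, 0.3, 0.04, 0.58, -0.12]
```

View pics/w3.png

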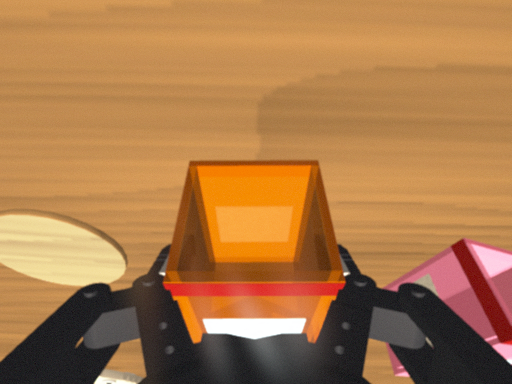

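```bash
cat > jt.py <<'E'
from plan import *
G=np.eye(4);G[:3,:3]=Ro.from_euler('xyz',[-2.084,-.004,-1.546]).as_matrix();G[:3,3]=[511.4,-303.5,30.5]
a=.02;J=np.eye(4);z=np.array([np.cos(a),np.sin(a),0]);J[:3,:3]=np.c_[[0,0,1],[np.sin(a),-np.cos(a),0],z]  # x up-face
J[:3,:3]=np.c_[[0,0,1],np.cross(z,[0,0,1]),z];J[:3,3]=[501.5,-304,31]
REL=np.linalg.inv(G)@J   # jar in tool
def tcp_for(c,psi):
    # upright jar, jar 'top face' (x) ends facing the gripper side: azimuth psi+pi
    T=np.eye(4);x=-np.array([np.cos(psi),np.sin(psi),0]);T[:3,:3]=np.c_[x,np.cross([0,0,1],x),[0,0,1]];T[:3,3]=c
    return T@np.linalg.inv(REL)
def jar_now(): return pose()@REL
E
python3 -c "
from jt import *
print(np.linalg.det(J[:3,:3]))
for p in(40,55,70):
    T=tcp_for([547.4,-20.2,55.5],np.radians(p));print(p,T[:3,3],T[:3,1])"
python3 -m crank '[[0,0,0,0,0,0,0.2],[0,0,0,0,-0.5,-0.3,0.2],[0,0,0,0,-1,-0.6,0.2],[0,0,0,0,-1.3,-0.8,0.2],[0,0,0,0,-1.5,-0.9,0.2],[0,0,0,0,-1.5,-0.9,0.2],[0,0,0,0,-1.5,-0.9,0.2],[0,0,0,0,-1.5,-0.9,0.2],[0,0,0,0,-1.5,-0.9,0.2],[0,0,0,0,-1.5,-0.9,0.2]]'
python3 -c "
from jt import *
print(jar_now());E=steps(tcp_for([540,-70,190],np.radians(55)),22)"
```

```text
0.9999999999999999
40 [547.59 -19.65  65.41] [ 0.67  0.56 -0.49]
55 [547.44 -19.62  65.41] [ 0.5   0.71 -0.49]
70 [547.29 -19.63  65.41] [ 0.3   0.82 -0.49]
clock: 5.3
eef_pos: [506.7, -302.1, 180.7]
tcp_rot: [-2.084, -0.002, -1.546]
contact_force: [0.4, -0.8, -2.5]
opening: 0.716
[[   0.      0.02    1.    496.78]
 [  -0.     -1.      0.02 -302.62]
 [   1.     -0.     -0.    181.21]
 [   0.      0.      0.      1.  ]]
dist 235.8618655104381 ang 101.8004044995329 rotvec [ 83.04 -56.76  15.7 ] shift tool cm [-23.18  -3.64   2.44]
[3.8, -2.6, 0.7, -1.05, -0.17, 0.11]
[3.8, -2.6, 0.7, -1.05, -0.14, 0.17]
[3.8, -2.6, 0.7, -1.04, -0.12, 0.22]
[3.8, -2.6, 0.7, -1.03, -0.09, 0.28]
[3.8, -2.6, 0.7, -1.02, -0.06, 0.33]
[3.8, -2.6, 0.7, -1.0, -0.02, 0.38]
[3.8, -2.6, 0.7, -0.99, 0.02, 0.42]
[3.8, -2.6, 0.7, -0.96, 0.06, 0.47]
[3.8, -2.6, 0.7, -0.94, 0.11, 0.5]
[3.8, -2.6, 0.7, -0.92, 0.15, 0.54]
```

```bash
python3 -m crank '[[4.5,-3.1,0.9,-1.2,-0.2,0.1,0.2],[4.5,-3.1,0.9,-1.2,-0.2,0.2,0.2],[4.5,-3.1,0.9,-1.2,-0.1,0.3,0.2],[4.5,-3.1,0.9,-1.2,-0.1,0.3,0.2],[4.5,-3.1,0.9,-1.2,0,0.4,0.2],[4.5,-3.1,0.9,-1.2,0,0.5,0.2],[4.5,-3.1,0.9,-1.1,0.1,0.5,0.2],[4.5,-3.1,0.9,-1.1,0.1,0.6,0.2],[4.5,-3.1,0.9,-1.1,0.2,0.6,0.2],[4.5,-3.1,0.9,-1,0.2,0.6,0.2]]'
python3 -c "
from jt import *
print(r.sense()['qpos'],jar_now()[:3,3]);E=steps(tcp_for([540,-70,190],np.radians(55)),9)
cv2.imwrite('pics/s4.png',cams.grab_frame('scene'))"
```

```text
clock: 6.13
eef_pos: [525.0, -175.5, 217.6]
tcp_rot: [-1.178, 0.168, -0.999]
contact_force: [-0.1, 0.7, -2.5]
opening: 0.721
[-0.58  0.27  1.89  0.5   1.03  0.18] [ 518.95 -178.22  210.22]
dist 108.64084415223772 ang 43.303548694220694 rotvec [ 35.75 -23.31   7.36] shift tool cm [-7.7   5.55  5.29]
[4.0, -2.6, 0.8, -0.86, 0.62, 0.59]
[4.0, -2.6, 0.8, -0.82, 0.67, 0.58]
[4.0, -2.6, 0.8, -0.78, 0.72, 0.57]
[4.0, -2.6, 0.8, -0.75, 0.77, 0.55]
[4.0, -2.6, 0.8, -0.71, 0.82, 0.53]
[3.9, -2.6, 0.8, -0.68, 0.86, 0.5]
[4.0, -2.6, 0.9, -0.64, 0.91, 0.47]
[3.9, -2.5, 0.8, -0.61, 0.95, 0.44]
[4.0, -2.6, 0.9, -0.57, 0.98, 0.39]
```

View pics/s4.png

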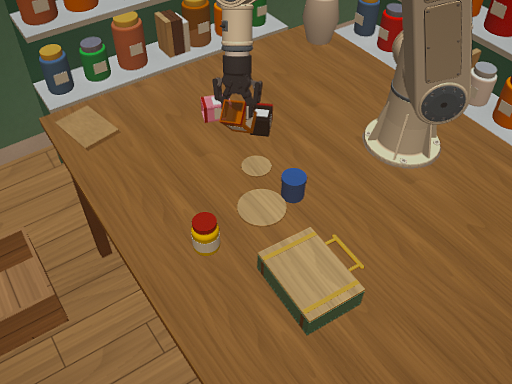

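The jar is held and tilting upright, at about (232,115) in the picture. The neighbours are undisturbed.

```bash
python3 -m crank '[[4,-2.6,0.8,-0.9,0.6,0.6,0.2],[4,-2.6,0.8,-0.8,0.7,0.6,0.2],[4,-2.6,0.8,-0.8,0.7,0.6,0.2],[4,-2.6,0.8,-0.8,0.8,0.6,0.2],[4,-2.6,0.8,-0.7,0.8,0.5,0.2],[4,-2.6,0.8,-0.7,0.9,0.5,0.2],[4,-2.6,0.8,-0.6,0.9,0.5,0.2],[4,-2.5,0.8,-0.6,0.9,0.4,0.2],[4,-2.5,0.9,-0.6,1,0.4,0.2],[0,0,0,0,0,0,0.2]]'
python3 -c "
from jt import *
print(r.sense()['qpos'],jar_now());E=steps(tcp_for([547.4,-20.2,120],np.radians(55)),5)
cv2.imwrite('pics/s5.png',cams.grab_frame('scene'));cv2.imwrite('pics/w5.png',cams.grab_frame('wrist'));cv2.imwrite('pics/t5.png',cams.grab_frame('top'))"
```

```text
clock: 7.02
eef_pos: [538.1, -64.0, 213.5]
tcp_rot: [-0.486, -0.028, -0.592]
contact_force: [0.1, 0.6, -3.1]
opening: 0.722
[-0.69  0.44  2.09  1.21  1.22 -0.95] [[ -0.55   0.83  -0.03 538.46]
 [ -0.83  -0.55  -0.01 -64.53]
 [ -0.03   0.02   1.   203.6 ]
 [  0.     0.     0.     1.  ]]
dist 95.1225513814817 ang 2.450535132800755 rotvec [-1.59  1.8  -0.51] shift tool cm [-1.94  7.6  -5.38]
[-0.3, 0.4, -0.1, -0.39, 1.52, -1.08]
[-0.3, 0.3, -0.1, -0.38, 1.52, -1.07]
[-0.3, 0.4, -0.1, -0.38, 1.53, -1.06]
[-0.3, 0.3, -0.1, -0.38, 1.54, -1.06]
[-0.4, 0.4, -0.1, -0.37, 1.54, -1.06]
```

View pics/s5.png

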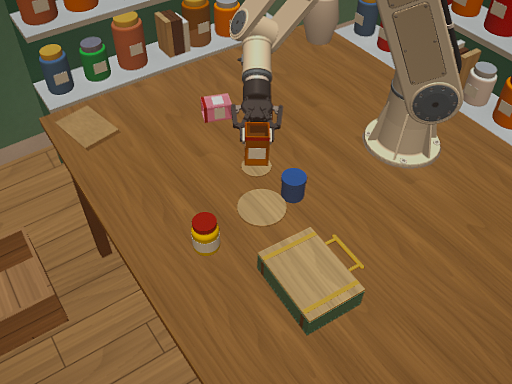

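View pics/w5.png

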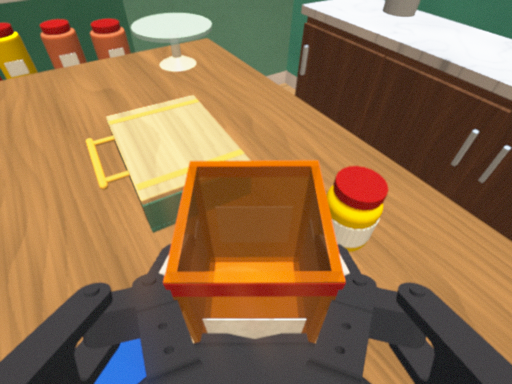

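View pics/t5.png

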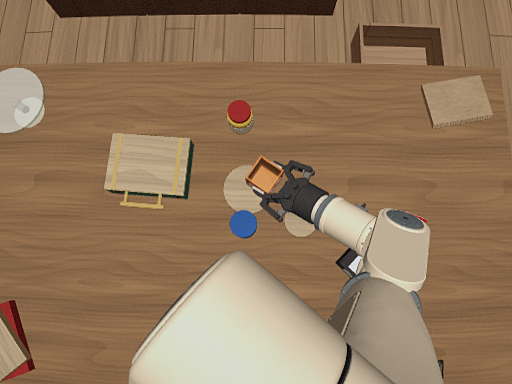

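```bash
python3 -c "
from jt import *
T=np.eye(4);T[:3,:3]=Ro.from_euler('xyz',[-2.064,.058,-1.326]).as_matrix();T[:3,3]=[541.9,-261.6,178]
print(at_z('wrist',[160.7,131],8,T))
T[:3,:3]=Ro.from_euler('xyz',[-2.1,.002,-1.563]).as_matrix();T[:3,3]=[545.6,-307.4,91.5]
print(at_z('wrist',[101,210.5],8,T))
E=steps(tcp_for([547.7,-21,135],np.radians(86)),9)"
```

```text
[[ 470.16 -170.1     8.  ]]
[[ 473.01 -173.92    8.  ]]
dist 83.76275556648113 ang 29.935510111731393 rotvec [ -0.72 -13.15  26.88] shift tool cm [-2.1   6.98 -4.13]
[-0.1, -1.5, 3.0, -0.23, 0.78, -0.46]
[-0.1, -1.5, 3.0, -0.2, 0.79, -0.45]
[-0.1, -1.5, 3.0, -0.18, 0.8, -0.45]
[-0.1, -1.4, 3.0, -0.14, 0.81, -0.44]
[-0.1, -1.5, 3.0, -0.11, 0.81, -0.43]
[-0.1, -1.4, 3.0, -0.08, 0.82, -0.43]
[0.0, -1.5, 3.0, -0.05, 0.82, -0.43]
[-0.1, -1.4, 2.9, -0.02, 0.83, -0.43]
[0.0, -1.5, 3.0, 0.01, 0.83, -0.42]
```

```bash
python3 -m crank '[[-0.1,-1.5,3,-0.2,0.8,-0.5,0.2],[-0.1,-1.5,3,-0.2,0.8,-0.5,0.2],[-0.1,-1.5,3,-0.2,0.8,-0.5,0.2],[-0.1,-1.5,3,-0.1,0.8,-0.4,0.2],[-0.1,-1.5,3,-0.1,0.8,-0.4,0.2],[-0.1,-1.5,3,-0.1,0.8,-0.4,0.2],[-0.1,-1.5,3,-0.1,0.8,-0.4,0.2],[-0.1,-1.5,3,0,0.8,-0.4,0.2],[0,-1.5,3,0,0.8,-0.4,0.2],[0,0,0,0,0,0,0.2]]'
python3 -c "
from jt import *
print(r.sense()['qpos'],jar_now());E=steps(tcp_for([548.5,-21.5,90],np.radians(86)),7)
cv2.imwrite('pics/s6.png',cams.grab_frame('scene'));cv2.imwrite('pics/t6.png',cams.grab_frame('top'))
i=cv2.imread('pics/t6.png');j=cv2.imread('pics/s6.png')
a=cv2.resize(i[140:260,200:333],None,fx=3,fy=3,interpolation=2);b=cv2.resize(j[110:230,200:333],None,fx=3,fy=3,interpolation=2);cv2.imwrite('pics/c6.png',np.hstack([a,b]))"
```

```text
clock: 8.0
eef_pos: [552.4, -28.7, 152.3]
tcp_rot: [-0.554, -0.003, -0.05]
contact_force: [-0.5, 0.1, -2.3]
opening: 0.722
[-0.53  0.66  1.78  0.87  1.42 -0.96] [[ -0.05   1.     0.   552.68]
 [ -1.    -0.05   0.04 -29.64]
 [  0.04  -0.     1.   142.43]
 [  0.     0.     0.     1.  ]]
dist 53.14147763471001 ang 2.696776454189357 rotvec [ 2.34  0.6  -1.21] shift tool cm [-0.48  3.4  -4.06]
[0.3, 0.1, -0.2, -0.07, 0.49, -0.58]
[0.3, 0.1, -0.2, -0.07, 0.48, -0.58]
[0.3, 0.1, -0.2, -0.07, 0.48, -0.59]
[0.4, 0.1, -0.2, -0.07, 0.47, -0.59]
[0.3, 0.1, -0.1, -0.07, 0.47, -0.59]
[0.4, 0.1, -0.2, -0.07, 0.47, -0.59]
[0.3, 0.0, -0.1, -0.07, 0.46, -0.6]
```

View pics/c6.png

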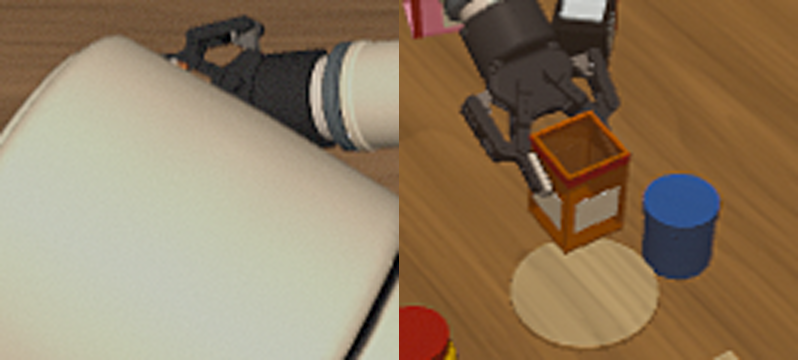

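```bash
cat > ov.py <<'E'
from jt import *
import sys
def ov(name,n='scene',box=(200,110,333,230),s=5,J=None):
    im=cams.grab_frame(n) ;J=jar_now() if J is None else J
    x0,y0,x1,y1=box;im=cv2.resize(im[y0:y1,x0:x1],None,fx=s,fy=s,interpolation=cv2.INTER_CUBIC)
    ks=[(a,b,c) for a in(-1,1) for b in(-1,1) for c in(-1,1)]
    P=[((proj(n,(J@np.r_[np.float64(k)*[31,31,47.5],1])[:3])[0]-[x0,y0]+.5)*s).astype(int) for k in ks]
    for i in range(8):
        for j in range(i):
            if sum(u!=v for u,v in zip(ks[i],ks[j]))==1: cv2.line(im,tuple(map(int,P[i])),tuple(map(int,P[j])),(255,0,0) if ks[i][2]==1==ks[j][2] else (0,255,0),1)
    cv2.imwrite(name,im)
if __name__=='__main__': ov(sys.argv[1])
E
python3 ov.py pics/o6.png
```

```text
(no output)
```

View pics/o6.png

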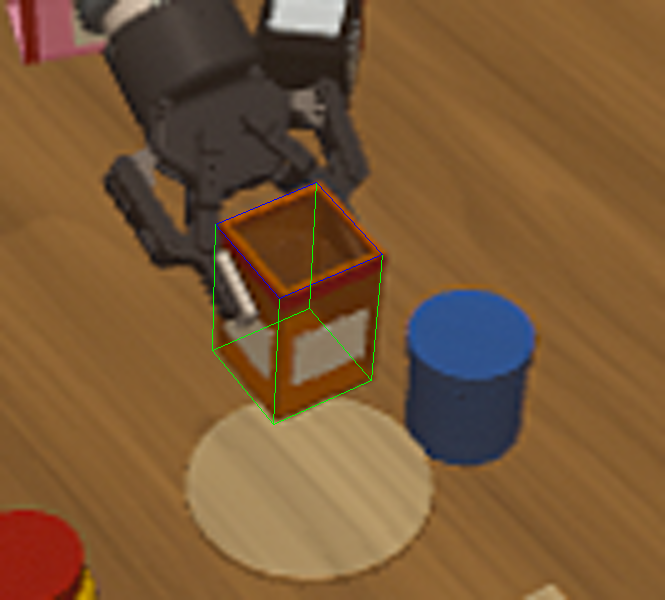

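The overlay matches the real jar well, so I'm lowering it towards the board.

```bash
python3 -c "
from jt import *
steps(tcp_for([547.7,-20.5,66],np.radians(86)),9)"
```

```text
dist 78.04804792316774 ang 2.449651878928773 rotvec [ 2.2   0.5  -0.94] shift tool cm [-0.48  4.8  -6.14]
[0.2, 0.1, -0.1, -0.05, 0.53, -0.68]
[0.3, 0.1, -0.1, -0.05, 0.53, -0.68]
[0.2, 0.0, -0.1, -0.05, 0.53, -0.69]
[0.3, 0.1, -0.1, -0.05, 0.53, -0.69]
[0.2, 0.0, -0.1, -0.06, 0.52, -0.69]
[0.3, 0.1, -0.1, -0.05, 0.52, -0.69]
[0.2, 0.0, -0.1, -0.06, 0.51, -0.7]
[0.3, 0.1, -0.1, -0.06, 0.51, -0.7]
[0.2, 0.0, -0.1, -0.05, 0.51, -0.7]
```

```bash
python3 -m crank '[[0.3,0,-0.1,-0.1,0.5,-0.7,0.2],[0.3,0,-0.1,-0.1,0.5,-0.7,0.2],[0.3,0,-0.1,0,0.5,-0.7,0.2],[0.3,0,-0.1,-0.1,0.5,-0.7,0.2],[0.3,0,-0.1,0,0.5,-0.7,0.2],[0.3,0.1,-0.1,-0.1,0.5,-0.7,0.2],[0.3,0.1,-0.1,0,0.5,-0.7,0.2],[0.2,0.1,-0.1,-0.1,0.5,-0.7,0.2],[0.2,0,-0.1,0,0.5,-0.7,0.2],[0,0,0,0,0,0,0.2]]'
python3 -c "
from jt import *
print(r.sense()['qpos'],jar_now());E=steps(tcp_for([547.7,-20.5,55.5],np.radians(86)),4)
"; python3 ov.py pics/o7.png
```

```text
clock: 8.98
eef_pos: [545.2, -22.8, 68.7]
tcp_rot: [-0.506, -0.005, -0.082]
contact_force: [0.0, -0.5, -1.7]
opening: 0.717
[-0.54  0.81  1.81  0.94  1.34 -1.1 ] [[ -0.08   1.    -0.   545.46]
 [ -1.    -0.08  -0.01 -23.22]
 [ -0.01   0.     1.    58.74]
 [  0.     0.     0.     1.  ]]
dist 4.836750051977986 ang 0.6329400878604091 rotvec [-0.43 -0.2   0.42] shift tool cm [ 0.2   0.42 -0.14]
[-0.1, 0.0, 0.1, 0.05, 0.1, -0.04]
[-0.1, -0.1, 0.1, 0.05, 0.11, -0.03]
[-0.1, 0.0, 0.1, 0.05, 0.1, -0.04]
[-0.1, -0.1, 0.1, 0.05, 0.11, -0.03]
```

View pics/o7.png

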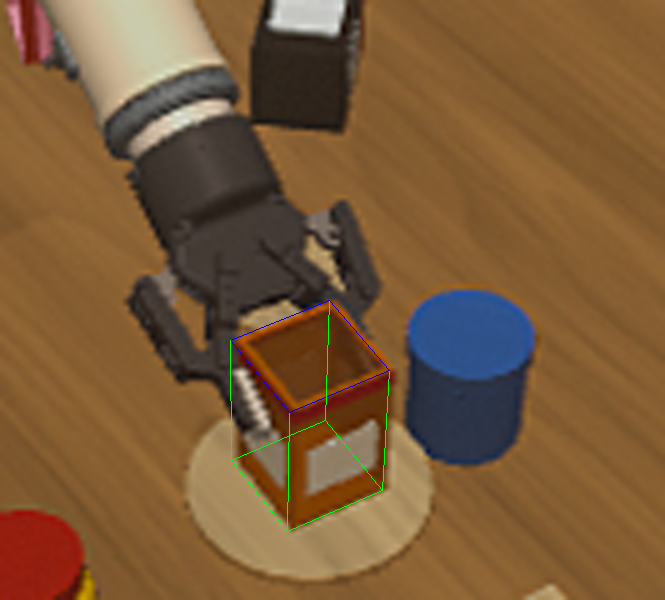

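```bash
python3 -m crank '[[0,0,0,0.1,0.1,0.1,0.2],[0,0,0,0.1,0.1,0.1,0.2],[-0.1,0,0.1,0.1,0.1,0.1,0.2],[-0.1,0,0.1,0,0.1,0,0.2],[-0.1,0,0.1,0,0.05,-0.1,0.2],[0,0,0,0,0.05,-0.1,0.2],[0,0,0,0,0.05,-0.1,0.2],[0,0,0,0,0.05,-0.1,0.2],[0,0,0,0,0.05,-0.1,0.2],[0,0,0,0,0,0,0.2]]'
python3 -c "
from jt import *
print(jar_now(),r.sense()['contact_force'])
"; python3 ov.py pics/o8.png
```

```text
clock: 9.87
eef_pos: [550.7, -18.2, 66.3]
tcp_rot: [-0.513, -0.007, -0.076]
contact_force: [0.1, 0.1, -1.9]
opening: 0.721
[[ -0.07   1.    -0.   550.97]
 [ -1.    -0.07  -0.   -18.72]
 [ -0.     0.     1.    56.35]
 [  0.     0.     0.     1.  ]] [ 0.12  0.06 -1.88]
```

View pics/o8.png

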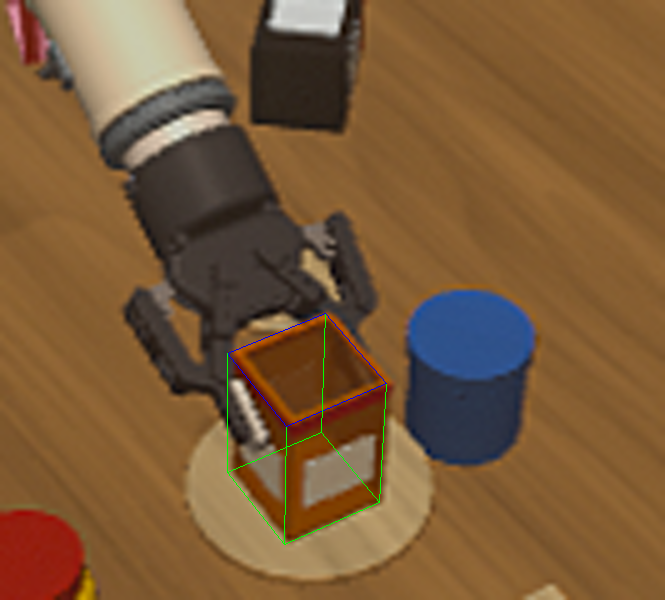

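```bash
python3 -m crank '[[0,0,0,-0.1,0.1,0.1,0.2],[0,0,0,-0.1,0.1,0,0.2],[0,0,0,-0.1,0,-0.1,0.2],[0,0,0,0,0.05,-0.1,0.2],[0,0,0,0,0.05,-0.1,0.2],[0,0,0,0,0.05,-0.1,0.2],[0,0,0,0,0.05,-0.1,0.2],[0,0,0,0,0.05,-0.1,0.2],[0,0,0,0,0,0,0.2],[0,0,0,0,0,0,0.2]]'
python3 -c "
from jt import *
print(jar_now(),r.sense()['contact_force'])
"
```

```text
clock: 10.75
eef_pos: [548.0, -16.6, 66.4]
tcp_rot: [-0.502, -0.01, -0.076]
contact_force: [-0.1, 0.1, -1.4]
opening: 0.718
[[ -0.07   1.    -0.01 548.3 ]
 [ -1.    -0.07  -0.01 -17.02]
 [ -0.01   0.01   1.    56.5 ]
 [  0.     0.     0.     1.  ]] [-0.14  0.07 -1.44]
```

```bash
python3 -m crank '[[0,0,0,0,0.1,-0.2,0.2],[0,0,0,0,0.1,-0.2,0.2],[0,0,0,0,0,0,0.2],[0,0,0,0,0.1,-0.2,0.2],[0,0,0,0,0.1,-0.2,0.2],[0,0,0,0,0.1,-0.2,0.2],[0,0,0,0,0.1,-0.2,0.2],[0,0,0,0,0.1,-0.2,0.2],[0,0,0,0,0.1,-0.2,0.2],[0,0,0,0,0.1,-0.2,0.2]]'
python3 -c "
from jt import *
print(jar_now(),r.sense()['contact_force'])
"
```

```text
clock: 11.58
eef_pos: [548.7, -15.6, 66.1]
tcp_rot: [-0.466, -0.014, -0.073]
contact_force: [-4.3, -7.5, 19.3]
opening: 0.719
[[ -0.07   1.    -0.01 549.06]
 [ -1.    -0.07  -0.05 -15.63]
 [ -0.05   0.01   1.    56.17]
 [  0.     0.     0.     1.  ]] [-4.32 -7.48 19.34]
```

```bash
python3 -m crank '[[-1,0,0,0,0,0,0.2],[-1,0,0,0,0,0,0.2],[-0.5,0,0,0,0,0,0.2],[0,0,0,0,0,0,0.2],[0,0,0,0,0,0,0.2],[0,0,0,0,0,0,0.2],[0,0,0,0,0,0,0.2],[0,0,0,0,0,0,0.2],[0,0,0,0,0,0,0.2],[0,0,0,0,0,0,0.2]]'
python3 -c "
from jt import *
print(jar_now(),r.sense()['contact_force'])
"; python3 ov.py pics/o9.png
```

```text
clock: 12.42
eef_pos: [548.5, -15.2, 66.9]
tcp_rot: [-0.509, -0.014, -0.073]
contact_force: [0.1, -0.4, 3.6]
opening: 0.719
[[ -0.07   1.    -0.01 548.91]
 [ -1.    -0.07  -0.   -15.64]
 [ -0.     0.01   1.    56.97]
 [  0.     0.     0.     1.  ]] [ 0.12 -0.37  3.65]
```

View pics/o9.png

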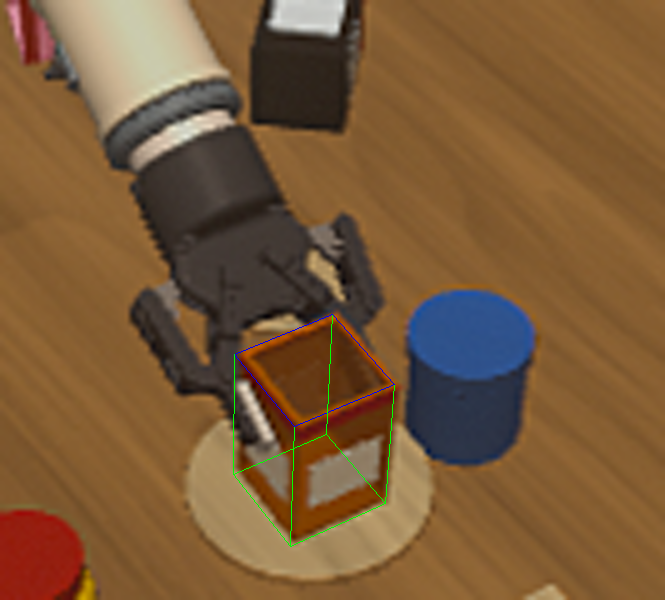

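```bash
python3 -m crank '[[0,0,0,0,0,0,0.5],[0,0,0,0,0,0,0.55],[0,0,0,0,0,0,0.6],[0,0,0,0,0,0,0.7],[0,0,0,0,0,0,0.75],[0,0,0,0,0,0,0.75],[0,0,0,0,-0.5,0,0.75],[0,0,0,0,-1,0,0.75],[0,0,0,0,-1.5,0,0.75],[0,0,0,0,-2,0,0.75]]'
python3 ov.py pics/o10.png
```

```text
clock: 13.3
eef_pos: [543.0, -58.6, 89.9]
tcp_rot: [-0.51, -0.009, -0.069]
contact_force: [0.2, 0.1, 0.2]
opening: 0.876
```

View pics/o10.png

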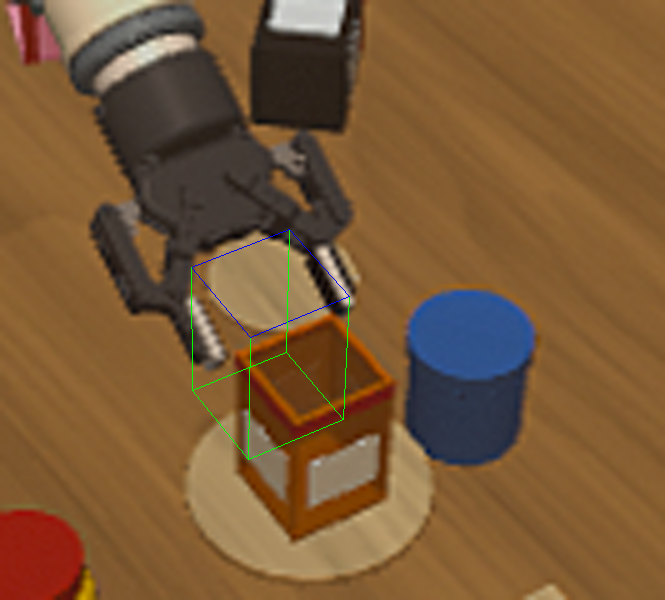

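The jar now stands free, centred on the board. Next I retract and go to the lid handle.

```bash
python3 -c "
from plan import *
c=-.06
A=tgt([np.cos(c),np.sin(c),0],[0.07,.87,-.49],[535,-150,200]);E=steps(A,5)
B=tgt([np.cos(c),np.sin(c),0],[0,0,-1],[489.5,259.5,170]);E=steps(B,14,14,T0=E)"
```

```text
dist 139.6349089276324 ang 0.31943742573281464 rotvec [ 0.    0.31 -0.09] shift tool cm [ -0.16 -12.99   5.13]
[0.0, 0.1, 0.0, -0.03, -2.6, 1.03]
[0.0, 0.1, 0.0, -0.04, -2.6, 1.03]
[0.0, 0.0, 0.0, -0.04, -2.6, 1.02]
[0.0, 0.1, 0.0, -0.03, -2.59, 1.03]
[0.0, 0.0, -0.1, -0.04, -2.6, 1.02]
dist 413.146585825288 ang 60.69033133697954 rotvec [-60.68  -0.54   0.93] shift tool cm [-7.65 36.75 17.27]
[-4.3, 0.0, 0.1, -0.55, 2.62, 1.23]
[-4.3, 0.0, 0.1, -0.54, 2.53, 1.43]
[-4.3, 0.0, 0.1, -0.54, 2.41, 1.61]
[-4.3, 0.0, 0.1, -0.53, 2.29, 1.79]
[-4.3, 0.0, 0.0, -0.53, 2.15, 1.95]
[-4.4, -0.1, 0.0, -0.53, 1.99, 2.11]
[-4.3, 0.0, 0.1, -0.53, 1.83, 2.26]
[-4.4, -0.1, 0.0, -0.52, 1.65, 2.39]
[-4.3, 0.0, 0.1, -0.52, 1.46, 2.51]
[-4.4, -0.1, 0.0, -0.52, 1.27, 2.61]
[-4.3, 0.0, 0.1, -0.51, 1.07, 2.7]
[-4.4, -0.1, 0.0, -0.51, 0.86, 2.78]
[-4.3, 0.0, 0.1, -0.5, 0.65, 2.83]
[-4.4, -0.1, 0.1, -0.5, 0.44, 2.88]
```

```bash
python3 -m crank '[[0,0,0,0,-2.6,0.6,0.75],[0,0,0,0,-2.6,0.8,0.75],[0,0,0,0,-2.6,1.1,0.75],[0,0,0,0,-2.6,1.2,0.9],[0,0,0,0,-2.6,1.2,1],[-6.5,0,0,0,-1,1,1],[-6.5,0,0,0,0,1.5,1],[-6.5,0,0,-0.5,0,2,1],[-6.5,0,0,-0.5,0,2.5,1],[-6.5,0,0,-0.5,0.5,2.5,1]]'
python3 -c "
from plan import *
print(r.sense()['qpos'])
c=-.06
B=tgt([np.cos(c),np.sin(c),0],[0,0,-1],[489.5,259.5,170]);E=steps(B,10)"
```

```text
clock: 14.18
eef_pos: [523.9, -113.7, 273.5]
tcp_rot: [-1.104, -0.013, -0.096]
contact_force: [1.4, 0.2, 0.1]
opening: 1.002
[-0.48  0.27  1.76  0.45  1.31 -0.55]
dist 388.80967993591935 ang 26.819854988613443 rotvec [-26.73  -1.84   1.24] shift tool cm [-7.14 25.73 28.26]
[-2.7, -0.2, 0.1, -0.71, 2.57, 2.83]
[-2.7, -0.2, 0.1, -0.7, 2.44, 2.95]
[-2.7, -0.2, 0.1, -0.69, 2.3, 3.06]
[-2.7, -0.2, 0.1, -0.67, 2.15, 3.17]
[-2.7, -0.2, 0.1, -0.65, 2.0, 3.27]
[-2.6, -0.2, 0.2, -0.64, 1.85, 3.36]
[-2.7, -0.2, 0.1, -0.62, 1.69, 3.44]
[-2.6, -0.2, 0.2, -0.61, 1.53, 3.52]
[-2.7, -0.1, 0.1, -0.59, 1.37, 3.59]
[-2.6, -0.2, 0.2, -0.58, 1.21, 3.65]
```

```bash
python3 -m crank '[[-2.7,-0.2,0.1,-0.7,2.4,2.8,1],[-2.7,-0.2,0.1,-0.7,2.3,3,1],[-2.7,-0.2,0.1,-0.7,2.2,3.1,1],[-2.7,-0.2,0.1,-0.7,2.1,3.2,1],[-2.7,-0.2,0.1,-0.7,2,3.3,1],[-2.7,-0.2,0.1,-0.6,1.8,3.4,1],[-2.7,-0.2,0.1,-0.6,1.7,3.4,1],[-2.6,-0.2,0.2,-0.6,1.5,3.5,1],[-2.6,-0.2,0.2,-0.6,1.4,3.6,1],[-2.6,-0.2,0.2,-0.6,1.2,3.6,1]]'
python3 -c "
from plan import *
print(r.sense()['qpos'])
c=-.06
B=tgt([np.cos(c),np.sin(c),0],[0,0,-1],[489.5,259.5,110]);E=steps(B,5)
T=pose();cv2.imwrite('pics/w11.png',cams.grab_frame('wrist'));np.save('T11.npy',T)"
```

```text
clock: 15.02
eef_pos: [500.4, 259.7, 185.7]
tcp_rot: [-1.602, -0.045, -0.077]
contact_force: [1.3, -0.0, 0.1]
opening: 1.0
[ 0.51  0.31  1.83 -0.06  0.98  0.62]
dist 76.44834696987824 ang 3.2831751533834472 rotvec [ 1.79 -1.02  2.56] shift tool cm [-1.43  7.51  0.13]
[0.4, -0.2, 0.5, -0.29, 1.5, 0.03]
[0.3, -0.2, 0.5, -0.27, 1.5, 0.01]
[0.4, -0.2, 0.5, -0.26, 1.51, 0.01]
[0.3, -0.2, 0.5, -0.24, 1.51, 0.0]
[0.4, -0.2, 0.6, -0.23, 1.51, -0.01]
```

View pics/w11.png

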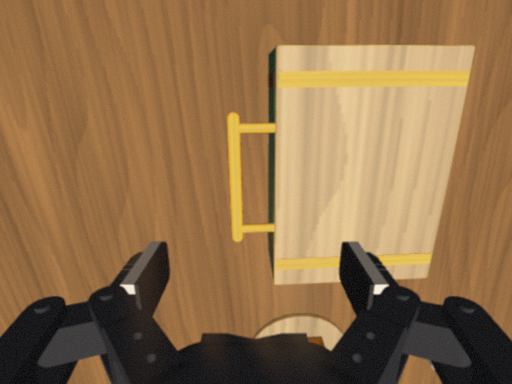

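```bash
python3 -c "
from plan import *
T=np.load('T11.npy')
H=at_z('wrist',[[233,117],[238,238]],63.5,T);print(H,H.mean(0),np.linalg.norm(H[0]-H[1]),np.arctan2(H[1,0]-H[0,0],H[0,1]-H[1,1]))
L=at_z('wrist',[[275,46],[473,45],[428,276],[274,284]],68.5,T);print(L,L.mean(0))
print(proj('wrist',[489.5,259.5,63.5]))
"
```

```text
[[493.46 316.29  63.5 ]
 [486.83 203.1   63.5 ]] [490.15 259.69  63.5 ] 113.38683590557262 -0.05857345749072685
[[530.78 367.05  68.5 ]
 [688.44 357.75  68.5 ]
 [677.79 141.15  68.5 ]
 [518.09 150.13  68.5 ]] [603.77 254.02  68.5 ]
[[237.   190.11]]
```

```bash
python3 -m crank '[[0.4,-0.2,0.5,-0.3,1.5,0,-0.4],[0.4,-0.2,0.5,-0.2,1.5,0,-0.4],[0.4,-0.2,0.5,-0.2,1.5,0,-0.4],[0.3,-0.2,0.5,-0.2,1.5,0,-0.4],[0.3,-0.2,0.6,-0.2,1.5,0,-0.4],[0,0,0,0,0,0,-0.4],[0,0,0,0,0,0,-0.4],[0,0,0,0,0,0,-0.4]
,[0,0,0,0,0,0,-0.4],[0,0,0,0,0,0,-0.4]]'
python3 -c "
from plan import *
c=-.06
B=tgt([np.cos(c),np.sin(c),0],[0,0,-1],[490,259.5,55]);E=steps(B,5)
T=pose();cv2.imwrite('pics/w12.png',cams.grab_frame('wrist'));np.save('T12.npy',T)"
```

```text
clock: 15.9
eef_pos: [494.1, 268.2, 110.8]
tcp_rot: [-1.569, -0.002, -0.055]
contact_force: [0.1, -0.1, -0.5]
opening: 0.302
dist 56.64570639854621 ang 0.338715696417132 rotvec [-0.1   0.31  0.1 ] shift tool cm [-0.37  5.58 -0.91]
[0.0, 0.1, 0.0, -0.07, 1.12, -0.18]
[0.0, 0.1, 0.0, -0.08, 1.11, -0.18]
[0.0, 0.0, 0.0, -0.07, 1.12, -0.18]
[-0.1, 0.1, 0.0, -0.07, 1.11, -0.18]
[0.0, 0.0, 0.1, -0.08, 1.12, -0.18]
```

View pics/w12.png

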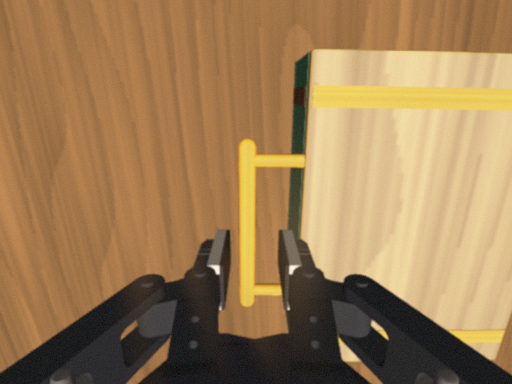

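```bash
python3 -m crank '[[0,0,0,-0.2,0.8,-0.4,-0.4],[0,0,0,-0.2,0.9,-0.4,-0.4],[0,0,0,-0.1,0.9,-0.2,-0.4],[0,0,0,0,0.9,0,-0.4],[0,0,0,0,0.8,0,-0.4],[0,0,0,0,0.8,0,-0.4],[0,0,0,0,0.6,0,-0.4],[0,0,0,0,0,0,-0.4],[0,0,0,0,0,0,-0.4],[0,0,0,0,0,0,-0.4]]'
python3 -c "
from plan import *
c=-.06
B=tgt([np.cos(c),np.sin(c),0],[0,0,-1],[490,259.5,55]);E=steps(B,1)
T=pose();cv2.imwrite('pics/w13.png',cams.grab_frame('wrist'));np.save('T13.npy',T)"
```

```text
clock: 16.78
eef_pos: [487.8, 257.7, 47.4]
tcp_rot: [-1.569, -0.002, -0.054]
contact_force: [0.4, 0.4, -0.1]
opening: 0.303
dist 8.13530406237722 ang 0.3569277881804632 rotvec [-0.09  0.33  0.09] shift tool cm [ 0.21 -0.76  0.19]
[-0.1, 0.3, 0.1, 0.21, -0.76, 0.19]
```

View pics/w13.png

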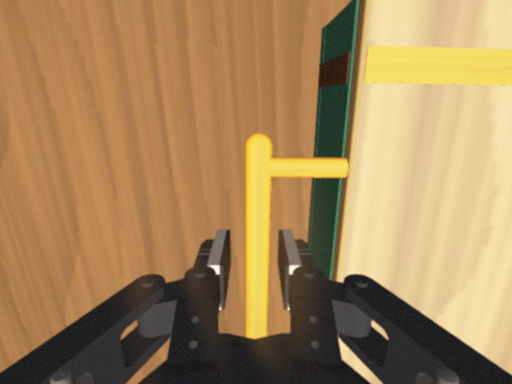

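```bash
python3 -m crank '[[0,0,0,0.2,-0.4,0.1,-0.4],[0,0,0,0.1,-0.4,0.1,-0.4],[0,0,0,0,-0.1,0,-0.4],[0,0,0,0,0,0,-0.6],[0,0,0,0,0,0,-0.9],[0,0,0,0,0,0,-0.9],[0,0,0,0,0,0,-0.9],[0,0,0,0,0,0,-0.9],[0,0,0,0,0,0,-0.9],[0,0,0,0,0,0,-0.9]]' 25
cat > lid.py <<'E'
from plan import *
d=np.array([np.cos(-.06),np.sin(-.06),0])
hinge=np.array([683.8,248.2,58.5])
def bar(th): t=th+.0256; return hinge-195.06*np.cos(t)*d+np.array([0,0,195.06*np.sin(t)])
def now():
    T=pose();b=T[:3,3]-T[:3,1]*GOFF;v=b-hinge;return b,np.arctan2(v[2],-v@d)-.0256,np.hypot(v[2],v@d)
GOFF=8
E
python3 -c "
from lid import *
print(now(),bar(0),r.sense()['contact_force'])
cv2.imwrite('pics/w14.png',cams.grab_frame('wrist'))"
```

```text
clock: 17.67
eef_pos: [489.0, 260.4, 59.5]
tcp_rot: [-1.568, 0.002, -0.056]
contact_force: [-1.7, -0.7, -0.9]
opening: 0.113
(array([489.05, 260.42,  67.54]), np.float64(0.020673640052690404), np.float64(195.33673327407956)) [489.15 259.89  63.49] [-1.66 -0.67 -0.89]
```

View pics/w14.png

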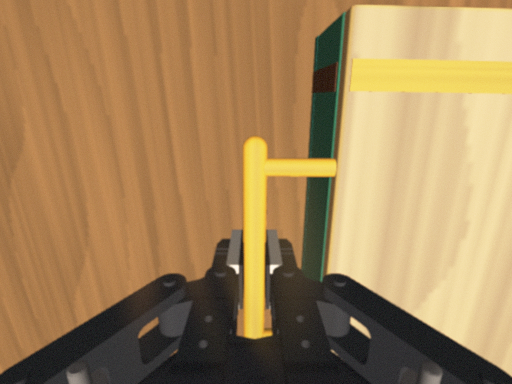

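```bash
python3 -c "
from lid import *
ths=np.cumsum([.04,.07,.09,.09,.09,.09,.09,.09,.09,.09]);p=bar(0)
for t in ths:
    b=bar(t);print(round(t,2),np.round([(b-p)@d/10,-(b-p)[2]/10],2));p=b
for t in np.arange(.92,1.93,.09):
    b=bar(t);print(round(t,2),np.round([(b-p)@d/10,-(b-p)[2]/10],2));p=b
"
```

```text
0.04 [ 0.04 -0.78]
0.11 [ 0.14 -1.36]
0.2 [ 0.32 -1.73]
0.29 [ 0.47 -1.69]
0.38 [ 0.62 -1.64]
0.47 [ 0.76 -1.58]
0.56 [ 0.9 -1.5]
0.65 [ 1.03 -1.42]
0.74 [ 1.16 -1.32]
0.83 [ 1.27 -1.21]
0.92 [ 1.38 -1.09]
1.01 [ 1.47 -0.96]
1.1 [ 1.55 -0.83]
1.19 [ 1.62 -0.68]
1.28 [ 1.67 -0.54]
1.37 [ 1.71 -0.38]
1.46 [ 1.74 -0.23]
1.55 [ 1.75 -0.07]
1.64 [1.75 0.09]
1.73 [1.74 0.24]
1.82 [1.71 0.4 ]
1.91 [1.67 0.55]
```

```bash
python3 -m crank '[[0,0,0,0,-0.8,0,-0.9],[0,0,0,0.1,-1.4,0,-0.9],[0,0,0,0.3,-1.7,0,-0.9],[0,0,0,0.5,-1.7,0,-0.9],[0,0,0,0.6,-1.6,0,-0.9],[0,0,0,0.8,-1.6,0,-0.9],[0,0,0,0.9,-1.5,0,-0.9],[0,0,0,1,-1.4,0,-0.9],[0,0,0,1.1,-1.3,0,-0.9],[0,0,0,0,0,0,-0.9]]'
python3 -c "
import lid;lid.GOFF=4
from lid import *
print(now(),r.sense()['contact_force'])
cv2.imwrite('pics/s15.png',cams.grab_frame('scene'))"
```

```text
clock: 18.55
eef_pos: [551.3, 256.5, 200.1]
tcp_rot: [-1.566, -0.014, -0.054]
contact_force: [1.5, 0.4, -2.5]
opening: 0.112
(array([551.2 , 256.44, 204.11]), np.float64(0.8055947161099417), np.float64(197.1111011986338)) [ 1.46  0.4  -2.52]
```

View pics/s15.png

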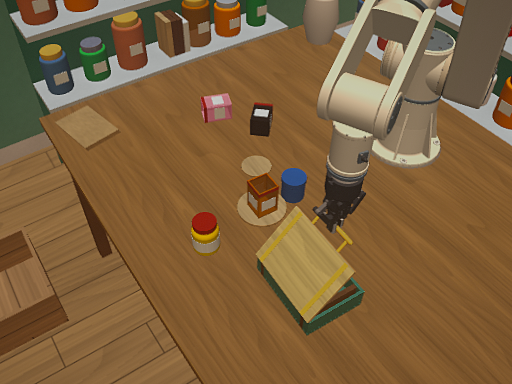

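The lid is following: it stands at about 0.8 rad with the bar still in the fingers. Continuing.

```bash
python3 -m crank '[[0,0,0,1.2,-0.9,0,-0.9],[0,0,0,1.3,-1,0,-0.9],[0,0,0,1.5,-1,0,-0.9],[0,0,0,1.5,-0.8,0,-0.9],[0,0,0,1.6,-0.7,0,-0.9],[0,0,0,1.7,-0.5,0,-0.9],[0,0,0,1.7,-0.4,0,-0.9],[0,0,0,1.7,-0.2,0,-0.9],[0,0,0,1.7,0,0,-0.9],[0,0,0,1.7,0.1,0,-0.9]]'
python3 -c "
import lid;lid.GOFF=4
from lid import *
b,t,rr=now();print(b,t,rr,r.sense()['contact_force'])
p=b
for t in np.linspace(t,1.9,6)[1:]:
    b=bar(t);print(round(t,2),np.round([(b-p)@d/10,-(b-p)[2]/10],2));p=b
"
```

```text
clock: 19.43
eef_pos: [698.2, 247.2, 253.6]
tcp_rot: [-1.57, 0.009, -0.053]
contact_force: [-1.1, 0.7, 0.2]
opening: 0.116
[698.2  247.19 257.56] 1.617570767946859 199.58052154926105 [-1.07  0.71  0.2 ]
1.67 [1.06 0.56]
1.73 [1.09 0.17]
1.79 [1.08 0.23]
1.84 [1.06 0.29]
1.9 [1.04 0.35]
```

```bash
python3 -m crank '[[0,0,0,1,0.5,0,-0.9],[0,0,0,1.1,0.3,0,-0.9],[0,0,0,1.1,0.3,0,-0.9],[0,0,0,1,0.4,0,-0.9],[0,0,0,1,0.4,0,-0.9],[0,0,0,0,0,0,-0.9],[0,0,0,0,0,0,-0.9],[0,0,0,0,0,0,-0.9],[0,0,0,0,0,0,-0.9],[0,0,0,0,0,0,-0.9]]'
python3 -c "
import lid;lid.GOFF=4
from lid import *
b,t,rr=now();print(b,t,rr,r.sense()['contact_force'])
cv2.imwrite('pics/s16.png',cams.grab_frame('scene'));cv2.imwrite('pics/w16.png',cams.grab_frame('wrist'))
"
```

```text
clock: 20.27
eef_pos: [755.5, 243.7, 239.1]
tcp_rot: [-1.569, 0.002, -0.054]
contact_force: [0.8, -0.9, 2.4]
opening: 0.112
[755.47 243.68 243.15] 1.9160907760401535 198.11645246374238 [ 0.76 -0.88  2.38]
```

View pics/s16.png

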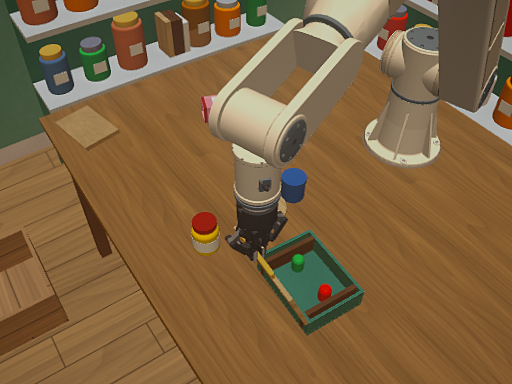

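View pics/w16.png

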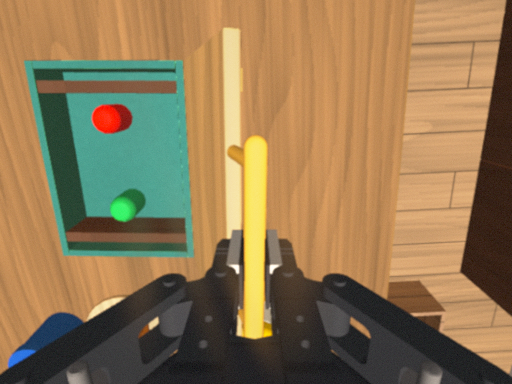

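```bash
python3 -m crank '[[0,0,0,0,0,0,-0.4],[0,0,0,0,0,0,-0.4],[0,0,0,0,0,0,-0.4],[0,0,0,0,0,0,-0.4],[0,0,0,0,-0.8,0,-0.4],[0,0,0,0,-1.5,0,-0.4],[0,0,0,0,-2,0,-0.4],[0,0,0,0,-2,0,-0.4],[0,0,0,0,-2,0,0],[0,0,0,-2,0,0,0.1]]'
python3 -c "
import lid
from lid import *
T=pose();np.save('T17.npy',T);print(T[:3,3])
cv2.imwrite('pics/s17.png',cams.grab_frame('scene'));cv2.imwrite('pics/w17.png',cams.grab_frame('wrist'))
crop(cv2.imread('pics/s17.png'),240,210,370,335,5,'pics/s17c.png')
"
```

```text
clock: 21.2
eef_pos: [734.2, 244.7, 323.0]
tcp_rot: [-1.571, 0.01, -0.053]
contact_force: [-0.7, 0.9, 0.5]
opening: 0.55
[734.17 244.74 323.03]
```

View pics/s17c.png

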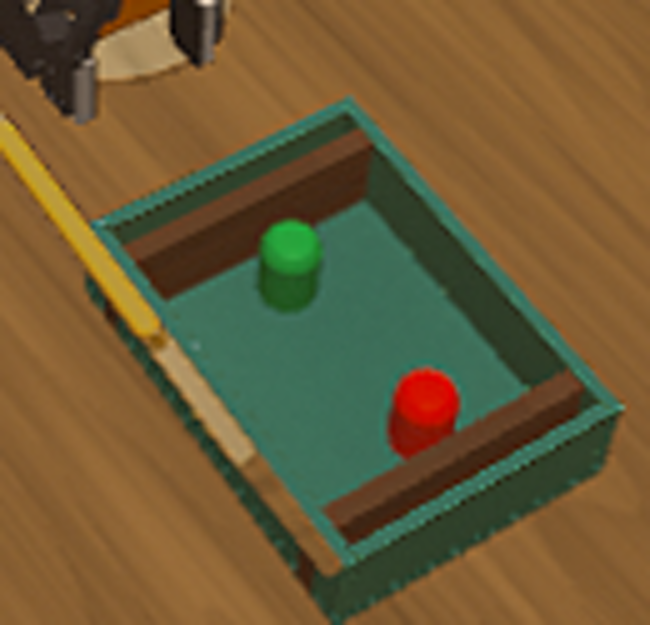

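View pics/w17.png

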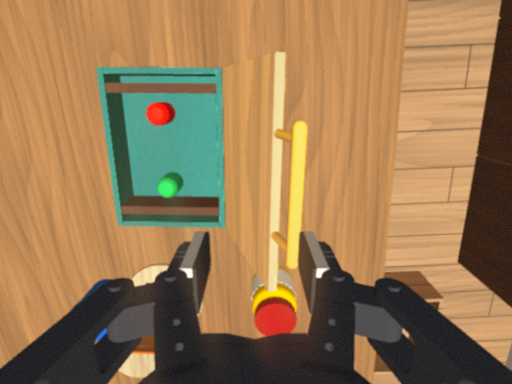

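```bash
python3 -c "
from lid import *
T=np.load('T17.npy')
w=cv2.imread('pics/w17.png').astype(int);s=cv2.imread('pics/s17.png').astype(int)
def cen(i,k,box):
    x0,y0,x1,y1=box;p=i[y0:y1,x0:x1];o=[c for c in range(3) if c!=k]
    m=(p[...,k]-p[...,o].max(-1)>60).astype(np.uint8)
    n,l,st,ce=cv2.connectedComponentsWithStats(m);j=1+np.argmax(st[1:,4]);return st[j],[st[j,0]+st[j,2]/2-.5+x0,st[j,1]+st[j,3]/2-.5+y0]
for nm,k in(('red',2),('green',1)):
    a=cen(w,k,(110,80,215,215));b=cen(s,k,(290,240,340,310) if k==2 else (285,245,310,275))
    print(nm,a,b,at_z('wrist',a[1],30,T),at_z('scene',b[1],30))
rel=lambda p:[(p-np.array([604,253.5]))@d[:2],(p-np.array([604,253.5]))@np.array([-d[1],d[0]])]
"

```

```text
red (array([ 36,  22,  29,  24, 548], dtype=int32), [np.float64(160.0), np.float64(113.5)]) (array([ 28,  44,  14,  18, 189], dtype=int32), [np.float64(324.5), np.float64(292.5)]) [[602.72 304.06  30.  ]] [[594.01 306.9   30.  ]]
green (array([ 47,  97,  22,  21, 348], dtype=int32), [np.float64(167.5), np.float64(187.0)]) (array([  7,   9,  12,  11, 102], dtype=int32), [np.float64(297.5), np.float64(259.0)]) [[598.07 195.76  30.  ]] [[586.31 192.72  30.  ]]
```

```bash
python3 -c "
from lid import *
B=tgt(d,[0,0,-1],[598,304,220]);E=steps(B,6)"
python3 -m crank '[[0,0,0,-2.4,0,0.7,0.1],[0,0,0,-2.5,0.3,0.9,0.1],[0,0,0,-2.5,1,0.9,0.1],[0,0,0,-2.5,2.5,0.9,0.1],[0,0,0,-2.5,3,0.9,0.1],[0,0,0,-1.6,3,0.9,0.1],[0,0,0,0,3,0,0.1],[0,0,0,0,1.5,0,0.1],[0,0,0,0,1,0,0.1],[0,0,0,0,0,0,0.1]]'
python3 -c "
from lid import *
T=pose();np.save('T18.npy',T);print(T[:3,3])
cv2.imwrite('pics/w18.png',cams.grab_frame('wrist'))
"
```

```text
dist 176.07374294995194 ang 1.0185499350944138 rotvec [ 0.09  0.47 -0.9 ] shift tool cm [-13.32  10.28   5.2 ]
[0.0, 0.1, -0.1, -2.22, 1.71, 0.87]
[0.0, 0.1, -0.2, -2.22, 1.71, 0.86]
[0.0, 0.1, -0.1, -2.23, 1.7, 0.86]
[0.0, 0.1, -0.2, -2.24, 1.7, 0.85]
[0.0, 0.0, -0.1, -2.24, 1.69, 0.85]
[0.1, 0.1, -0.2, -2.25, 1.69, 0.86]
clock: 22.13
eef_pos: [586.0, 306.1, 164.7]
tcp_rot: [-1.572, 0.013, -0.052]
contact_force: [-0.6, -1.5, -0.4]
opening: 0.552
[586.02 306.09 164.74]
```

View pics/w18.png

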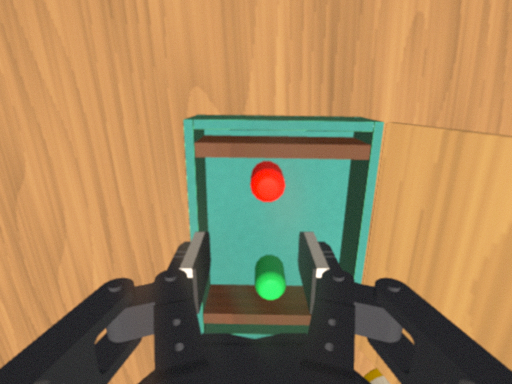

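```bash
python3 -c "
from lid import *
T=np.load('T18.npy')
i=cv2.imread('pics/w18.png').astype(int)
m=(i[...,2]-i[...,:2].max(-1)>90).astype(np.uint8)
n,l,st,ce=cv2.connectedComponentsWithStats(m);j=1+np.argmax(st[1:,4]);print(st[j],ce[j])
u=[st[j,0]+st[j,2]/2-.5,st[j,1]+st[j,3]/2-.5]
print(u,at_z('wrist',u,30,T),at_z('wrist',u,35,T),at_z('wrist',[268,184],52,T))
C=at_z('wrist',[[187,119],[382,124]],58,T);print(C)
def cyl(x,y):
    a=np.linspace(0,2*np.pi,60);P=[]
    for z,rr in((8,16),(44,16),(52,11)): P.append(np.c_[x+rr*np.cos(a),y+rr*np.sin(a),0*a+z])
    q=proj('wrist',np.vstack(P),T);return q.min(0),q.max(0)
from scipy.optimize import least_squares
L=np.array([st[j,0]-.5,st[j,1]-.5,st[j,0]+st[j,2]-.5,st[j,1]+st[j,3]-.5])
f=lambda p:np.r_[cyl(*p)]-L
q=least_squares(f,[598,305],diff_step=1e-3);print(q.x,q.fun)
"

```

```text
[ 251  162   34   40 1082] [267.11 181.86]
[np.float64(267.5), np.float64(181.5)] [[597.54 304.67  30.  ]] [[597.44 306.15  35.  ]] [[597.44 308.9   52.  ]]
[[535.28 367.62  58.  ]
 [689.4  356.04  58.  ]]
[597.08 304.46] [-0.89 -1.45  0.89  1.43]
```

```bash
python3 -c "
from lid import *
B=tgt(d,[0,0,-1],[597.3,304.5,32]);E=steps(B,8)"
```

```text
dist 134.33213492775587 ang 0.8453743346042325 rotvec [ 0.04  0.47 -0.7 ] shift tool cm [ 1.24 13.38 -0.11]
[0.0, 0.1, -0.1, 0.15, 1.67, -0.01]
[0.0, 0.1, -0.1, 0.15, 1.67, -0.01]
[0.0, 0.0, -0.1, 0.15, 1.67, -0.02]
[0.0, 0.1, -0.1, 0.15, 1.67, -0.01]
[0.0, 0.0, -0.1, 0.14, 1.68, -0.01]
[0.0, 0.1, -0.1, 0.14, 1.67, -0.02]
[0.0, 0.0, -0.1, 0.14, 1.68, -0.01]
[0.0, 0.1, 0.0, 0.14, 1.67, -0.02]
```

```bash
python3 -m crank '[[0,0,-0.2,0.3,1.4,0,0.1],[0,0,-0.2,0.3,1.4,0,0.1],[0,0,-0.2,0.3,1.4,0,0.1],[0,0,0,0.2,1.4,0,0.1],[0,0,0,0.1,1.2,0,0.1],[0,0,0,0,1,0,0.1],[0,0,0,0,0.8,0,0.1],[0,0,0,0,0,0,0.1],[0,0,0,0,0,0,0.1],[0,0,0,0,0,0,0.1]]'
python3 -c "
from lid import *
T=pose();np.save('T19.npy',T)
cv2.imwrite('pics/w19.png',cams.grab_frame('wrist'))
B=tgt(d,[0,0,-1],[597.3,304.5,32]);E=steps(B,3)
"
```

```text
clock: 23.02
eef_pos: [606.2, 306.8, 80.3]
tcp_rot: [-1.567, -0.008, -0.054]
contact_force: [-0.4, 0.4, -0.5]
opening: 0.552
dist 49.481289473820695 ang 0.6199196130047434 rotvec [-0.26  0.33  0.46] shift tool cm [-0.93  4.85 -0.31]
[-0.1, 0.1, 0.2, -0.31, 1.62, -0.1]
[-0.1, 0.1, 0.1, -0.3, 1.62, -0.1]
[-0.1, 0.1, 0.2, -0.3, 1.61, -0.1]
```

View pics/w19.png

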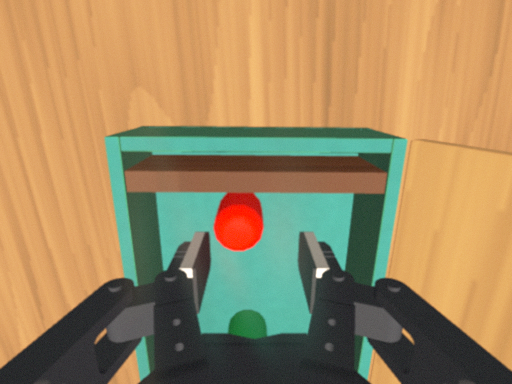

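```bash
cat > redfit.py <<'E'
from lid import *
from scipy.optimize import least_squares
def fit(png,T,x0=(597,304.5)):
    i=cv2.imread(png).astype(int);m=(i[...,2]-i[...,:2].max(-1)>90).astype(np.uint8)
    n,l,st,ce=cv2.connectedComponentsWithStats(m);j=1+np.argmax(st[1:,4])
    L=np.array([st[j,0]-.5,st[j,1]-.5,st[j,0]+st[j,2]-.5,st[j,1]+st[j,3]-.5])
    def cyl(x,y):
        a=np.linspace(0,2*np.pi,60);P=[np.c_[x+rr*np.cos(a),y+rr*np.sin(a),0*a+z] for z,rr in((8,16),(44,16),(52,11))]
        q=proj('wrist',np.vstack(P),T);return np.r_[q.min(0),q.max(0)]
    q=least_squares(lambda p:cyl(*p)-L,x0,diff_step=1e-3);print(q.x,q.fun);return q.x
E
python3 -c "
from redfit import *
fit('pics/w19.png',np.load('T19.npy'))"
```

```text
[596.87 303.39] [-1.06 -3.25  1.07  3.16]
```

```bash
python3 -m crank '[[0,0,0.2,-0.3,0.5,-0.1,0.1],[0,0,0.2,-0.3,0.5,-0.1,0.1],[0,0,0,-0.2,0.5,-0.1,0.1],[0,0,0,0,0.5,0,0.1],[0,0,0,0,0,0,0.1],[0,0,0,0,0,0,0.1],[0,0,0,0,0,0,0.1],[0,0,0,0,0,0,0.1],[0,0,0,0,0,0,0.1],[0,0,0,0,0,0,0.1]]'
python3 -c "
from redfit import *
T=pose();np.save('T20.npy',T)
cv2.imwrite('pics/w20.png',cams.grab_frame('wrist'))
B=tgt(d,[0,0,-1],[597.,304,32]);E=steps(B,3)
fit('pics/w20.png',T)
"
```

```text
clock: 23.9
eef_pos: [598.2, 304.9, 60.6]
tcp_rot: [-1.565, -0.003, -0.054]
contact_force: [-0.0, 0.6, -0.3]
opening: 0.55
dist 28.701103628543713 ang 0.5243117678091364 rotvec [-0.35  0.34  0.18] shift tool cm [-0.13  2.86 -0.11]
[-0.1, 0.1, 0.1, -0.04, 0.95, -0.04]
[-0.1, 0.1, 0.0, -0.04, 0.96, -0.04]
[-0.2, 0.1, 0.1, -0.05, 0.96, -0.03]
[596.78 303.02] [-0.55 -4.03  0.56  3.66]
```

View pics/w20.png

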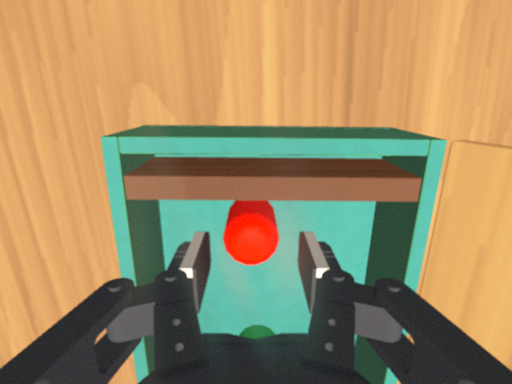

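Centred, so I'm descending and closing on the red sweet.

```bash
python3 -m crank '[[-0.1,0.1,0,-0.1,0.8,0,0.1],[-0.1,0.1,0,0,0.8,0,0.1],[0,0,0,0,0.7,0,0.1],[0,0,0,0,0.5,0,0.1],[0,0,0,0,0,0,0.1],[0,0,0,0,0,0,-0.1],[0,0,0,0,0,0,-0.5],[0,0,0,0,0,0,-0.5],[0,0,0,0,0,0,-0.5],[0,0,0,0,0,0,-0.5]]' 30
python3 -c "
from redfit import *
T=pose();np.save('T21.npy',T)
cv2.imwrite('pics/w21.png',cams.grab_frame('wrist'))
"
```

```text
clock: 24.78
eef_pos: [597.2, 305.0, 29.3]
tcp_rot: [-1.569, -0.003, -0.058]
contact_force: [-0.4, -0.2, 0.3]
opening: 0.362
```

View pics/w21.png

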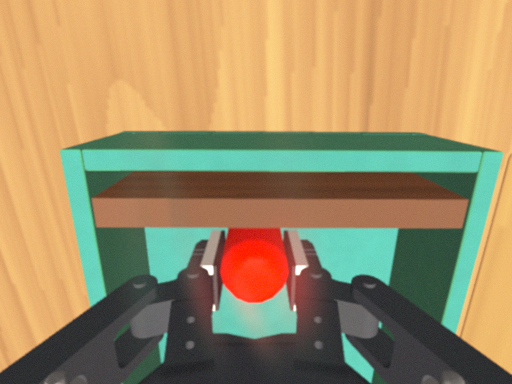

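Gripped: 31 mm, which matches the 32 mm sweet. I'll regrip about 8 mm higher so the sweet hangs further below the fingertips for the jar mouth.

```bash
python3 -m crank '[[0,0,0,0,0,0,0],[0,0,0,0,0,0,0],[0,0,0,0,0,0,0],[0,0,0,0,-0.4,0,0],[0,0,0,0,-0.4,0,0],[0,0,0,0,0,0,0],[0,0,0,0,0,0,-0.5],[0,0,0,0,0,0,-0.5],[0,0,0,0,0,0,-0.5],[0,0,0,0,0,0,-0.5]]' 30
python3 -m crank '[[0,0,0,0,0,0,-0.5],[0,0,0,0,-0.5,0,-0.5],[0,0,0,0,-1,0,-0.5],[0,0,0,0,-1.5,0,-0.5],[0,0,0,0,-2,0,-0.5],[0,0,0,0,-2,0,-0.5],[0,0,0,0,-2,0,-0.5],[0,0,0,0,-2,0,-0.5],[0,0,0,0,-2,0,-0.5],[0,0,0,0,-2,0,-0.5]]' 
python3 -c "
from redfit import *
cv2.imwrite('pics/w22.png',cams.grab_frame('wrist'));cv2.imwrite('pics/s22.png',cams.grab_frame('scene'))
crop(cv2.imread('pics/s22.png'),220,130,380,335,3,'pics/s22c.png')
"
```

```text
clock: 25.67
eef_pos: [597.8, 305.3, 39.3]
tcp_rot: [-1.568, -0.004, -0.058]
contact_force: [-0.2, 0.2, -0.2]
opening: 0.357
clock: 26.5
eef_pos: [594.0, 303.3, 195.5]
tcp_rot: [-1.572, 0.003, -0.058]
contact_force: [1.6, -0.3, -0.1]
opening: 0.356
```

View pics/w22.png

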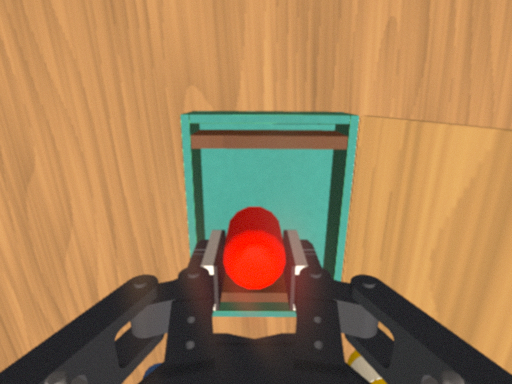

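View pics/s22c.png

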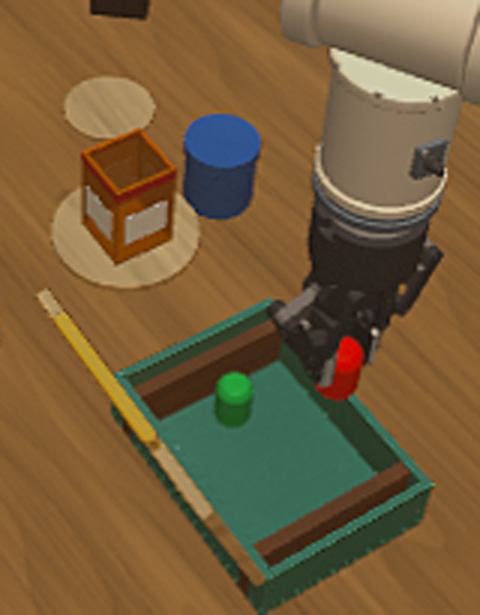

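```bash
python3 -c "
from redfit import *
u=(np.float64([[82,157],[140,130],[176,172],[121,197]])+.5)/3-.5+[220,130]
C=at_z('scene',u,103);print(C,C.mean(0),np.linalg.norm(C-np.roll(C,1,0),axis=1))
B=tgt(d,[0,0,-1],[549,-15.5,200]);E=steps(B,10)"
```

```text
[[578.35 -44.18 103.  ]
 [515.31 -42.96 103.  ]
 [520.14  18.13 103.  ]
 [577.91  15.37 103.  ]] [547.93 -13.41 103.  ] [59.56 63.06 61.28 57.83]
dist 323.39457784533374 ang 0.2083256813058671 rotvec [-0.11  0.12  0.13] shift tool cm [ -2.86  -0.2  -32.21]
[0.0, 0.0, 0.0, -0.29, -0.02, -3.22]
[0.0, 0.0, 0.0, -0.29, -0.02, -3.22]
[0.0, 0.0, 0.0, -0.28, -0.02, -3.22]
[0.0, 0.0, 0.0, -0.29, -0.02, -3.22]
[0.0, 0.0, 0.0, -0.28, -0.02, -3.22]
[0.0, 0.0, 0.0, -0.29, -0.02, -3.22]
[0.0, 0.0, 0.0, -0.28, -0.02, -3.22]
[0.0, 0.0, 0.0, -0.29, -0.02, -3.22]
[-0.1, 0.1, 0.1, -0.28, -0.02, -3.23]
[0.0, 0.0, 0.0, -0.28, -0.02, -3.22]
```

```bash
python3 -m crank '[[0,0,0,-0.2,0,-1.5,-0.5],[0,0,0,-0.3,0,-3,-0.5],[0,0,0,-0.3,0,-3.8,-0.5],[0,0,0,-0.3,0,-3.8,-0.5],[0,0,0,-0.3,0,-3.8,-0.5],[0,0,0,-0.3,0,-3.8,-0.5],[0,0,0,-0.3,0,-3.8,-0.5],[0,0,0,-0.3,0,-3.8,-0.5],[0,0,0,-0.3,0,-3,-0.5],[0,0,0,-0.2,0,-1.5,-0.5]]' 
python3 -c "
from redfit import *
T=pose();np.save('T23.npy',T)
cv2.imwrite('pics/w23.png',cams.grab_frame('wrist'))
B=tgt(d,[0,0,-1],[548.5,-14.5,140]);E=steps(B,5)
"
```

```text
clock: 27.43
eef_pos: [540.5, -25.9, 194.4]
tcp_rot: [-1.57, 0.003, -0.05]
contact_force: [-0.8, 0.5, 0.2]
opening: 0.357
dist 56.38293250934688 ang 0.5883394907849555 rotvec [-0.02  0.55 -0.21] shift tool cm [0.82 5.42 1.33]
[0.0, 0.1, 0.0, 0.16, 1.08, 0.27]
[0.0, 0.1, -0.1, 0.16, 1.08, 0.26]
[0.0, 0.1, 0.0, 0.16, 1.09, 0.27]
[0.0, 0.1, -0.1, 0.17, 1.08, 0.27]
[0.0, 0.1, 0.0, 0.16, 1.09, 0.26]
```

View pics/w23.png

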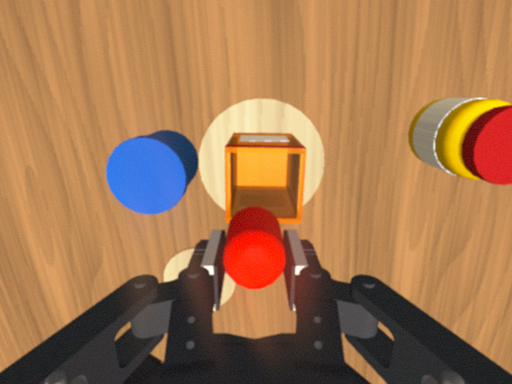

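```bash
python3 -c "
from redfit import *
T=np.load('T23.npy')
crop(cv2.imread('pics/w23.png'),210,120,320,235,5,'pics/w23c.png')
print(at_z('wrist',[[226,148],[305,152],[301,222]],103,T))"
```

```text
[[521.52  13.71 103.  ]
 [581.54   7.66 103.  ]
 [578.36 -50.43 103.  ]]
```

View pics/w23c.png

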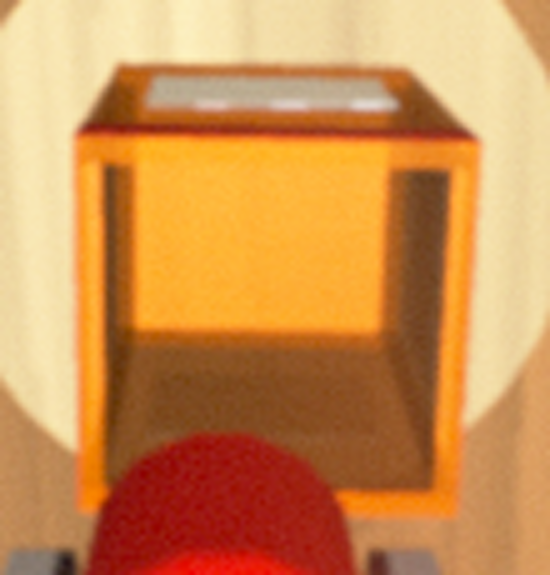

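```bash
python3 -c "
from redfit import *
T=np.load('T23.npy')
C=at_z('wrist',[[225.6,147],[306,148],[302.4,222.2],[225.6,222]],103,T);print(C,C.mean(0))
B=tgt(d,[0,0,-1],[549.5,-17,150]);E=steps(B,5)"
```

```text
[[521.28  14.49 103.  ]
 [582.3   10.7  103.  ]
 [579.51 -50.66 103.  ]
 [516.38 -47.36 103.  ]] [549.87 -18.21 103.  ]
dist 46.42313137427009 ang 0.5883394907849555 rotvec [-0.02  0.55 -0.21] shift tool cm [0.93 4.42 1.08]
[0.0, 0.1, 0.0, 0.19, 0.88, 0.22]
[0.0, 0.1, -0.1, 0.18, 0.88, 0.22]
[0.0, 0.1, 0.0, 0.18, 0.89, 0.22]
[0.0, 0.1, -0.1, 0.19, 0.88, 0.21]
[0.0, 0.1, 0.0, 0.18, 0.89, 0.22]
```

```bash
python3 -m crank '[[0,0,0,0.2,0.9,0.2,-0.5],[0,0,0,0.2,0.9,0.2,-0.5],[0,0,0,0.2,0.9,0.2,-0.5],[0,0,0,0.1,0.8,0.2,-0.5],[0,0,0,0,0.6,0.1,-0.5],[0,0,0,0,0,0,-0.5],[0,0,0,0,0,0,-0.5],[0,0,0,0,0,0,-0.5],[0,0,0,0,0,0,-0.5],[0,0,0,0,0,0,-0.5]]' 
python3 -c "
from redfit import *
T=pose();np.save('T24.npy',T)
cv2.imwrite('pics/w24.png',cams.grab_frame('wrist'));cv2.imwrite('pics/s24.png',cams.grab_frame('scene'))
crop(cv2.imread('pics/s24.png'),200,110,330,230,5,'pics/s24c.png')
B=tgt(d,[0,0,-1],[549,-16,120]);E=steps(B,5)
"
```

```text
clock: 28.32
eef_pos: [544.6, -16.0, 145.5]
tcp_rot: [-1.57, 0.01, -0.048]
contact_force: [0.4, -0.2, 0.0]
opening: 0.357
dist 26.010959316679816 ang 0.8460500035454582 rotvec [-0.03  0.64 -0.55] shift tool cm [0.45 2.56 0.04]
[0.0, 0.1, -0.1, 0.09, 0.51, 0.01]
[0.0, 0.1, -0.1, 0.09, 0.51, 0.01]
[0.0, 0.1, -0.1, 0.09, 0.51, 0.01]
[0.0, 0.2, -0.1, 0.09, 0.52, 0.0]
[0.0, 0.1, -0.2, 0.08, 0.51, 0.01]
```

View pics/w24.png

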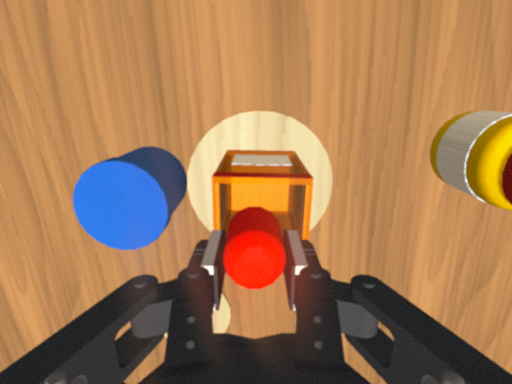

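View pics/s24c.png

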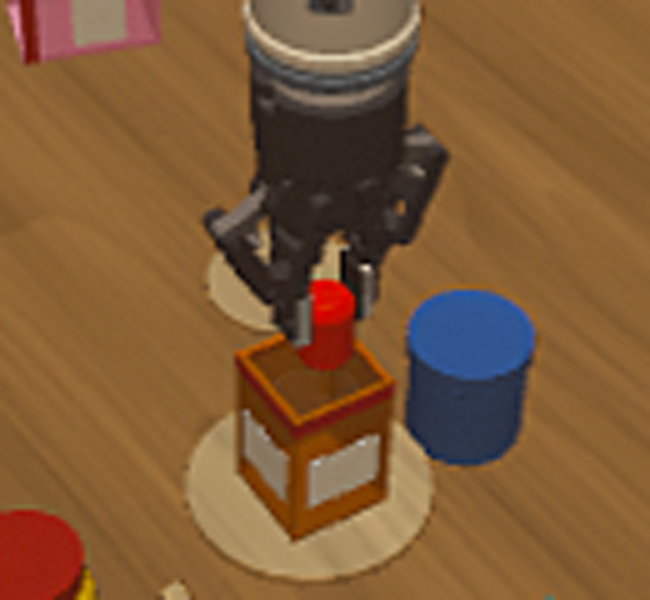

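```bash
python3 -m crank '[[0,0.1,-0.2,0.2,0.2,0,-0.5],[0,0.1,-0.2,0.2,0.3,0,-0.5],[0,0.1,-0.1,0,0.6,0,-0.5],[0,0,0,0,0.6,0,-0.5],[0,0,0,0,0.5,0,-0.5],[0,0,0,0,0,0,-0.5],[0,0,0,0,0,0,-0.5],[0,0,0,0,0,0,-0.5],[0,0,0,0,0,0,-0.5],[0,0,0,0,0,0,-0.5]]' 
python3 -c "
from redfit import *
T=pose();np.save('T25.npy',T)
cv2.imwrite('pics/w25.png',cams.grab_frame('wrist'));cv2.imwrite('pics/s25.png',cams.grab_frame('scene'))
crop(cv2.imread('pics/s25.png'),200,110,330,230,5,'pics/s25c.png')
"
```

```text
clock: 29.25
eef_pos: [549.1, -16.8, 121.4]
tcp_rot: [-1.57, -0.0, -0.055]
contact_force: [-0.4, 0.4, -0.1]
opening: 0.357
```

View pics/w25.png

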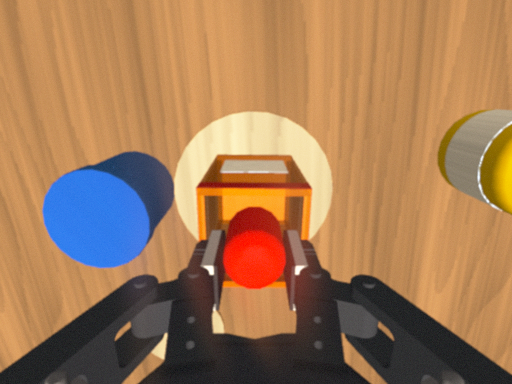

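View pics/s25c.png

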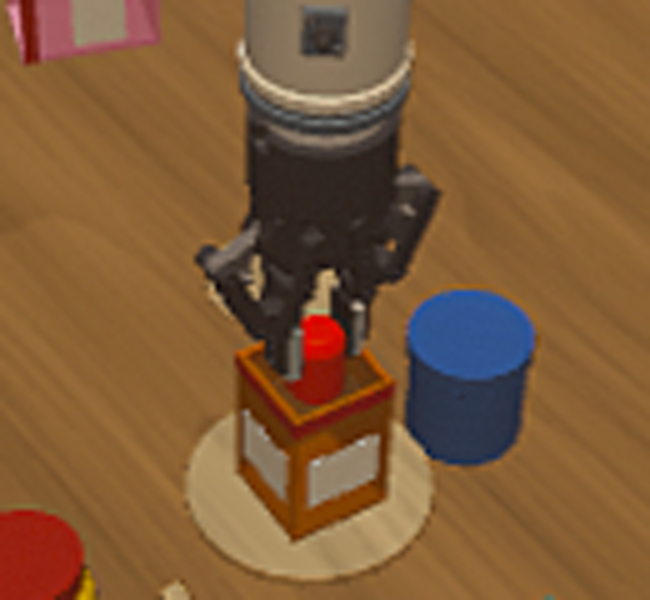

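The bottom of the sweet is inside the mouth, central, with no contact. Releasing.

```bash
python3 -m crank '[[0,0,0,0,0,0,0],[0,0,0,0,0,0,0],[0,0,0,0,0,0,0],[0,0,0,0,0,0,0],[0,0,0,0,-1,0,0],[0,0,0,0,-2,0,0],[0,0,0,0,-3,0,0],[0,0,0,0,-3,0,0],[0,0,0,0,-3,0,0],[0,0,0,0,-2,0,0]]' 
python3 -c "
from redfit import *
cv2.imwrite('pics/w26.png',cams.grab_frame('wrist'));cv2.imwrite('pics/s26.png',cams.grab_frame('scene'))
crop(cv2.imread('pics/s26.png'),190,120,380,335,2.7,'pics/s26c.png')
"
```

```text
clock: 30.18
eef_pos: [545.8, -16.8, 265.8]
tcp_rot: [-1.57, 0.008, -0.055]
contact_force: [1.3, -0.9, 0.9]
opening: 0.504
```

View pics/w26.png

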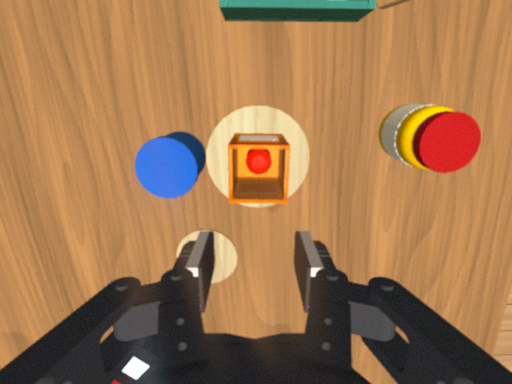

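View pics/s26c.png

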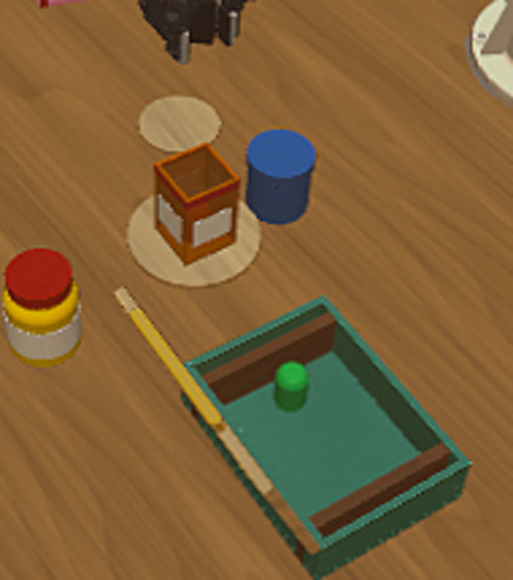

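```bash
python3 -m crank '[[0,0,0,0,-2,-2,0],[0,0,0,0,-2,-2,0],[0,0,0,0,-1,-1,0],[0,0,0,0,0,0,0],[0,0,0,0,0,0,0],[0,0,0,0,0,0,0],[0,0,0,0,0,0,0],[0,0,0,0,0,0,0],[0,0,0,0,0,0,0],[0,0,0,0,0,0,0]]' 
python3 -c "
from redfit import *
T=pose();w=cams.grab_frame('wrist');s=cams.grab_frame('scene');a=cv2.imread('pics/scene0.png')
crop(w,180,60,420,220,3,'pics/w27c.png')
print('qvel',np.abs(r.sense()['qvel']).max(),r.sense()['contact_force'])
for n,b in(('tin',(278,166,310,204)),('full',(188,208,222,254)),('pink',(198,92,234,122)),('black',(248,100,275,138))):
    x0,y0,x1,y1=b;print(n,np.abs(a[y0:y1,x0:x1].astype(int)-s[y0:y1,x0:x1]).mean())
"
```

```text
clock: 31.12
eef_pos: [541.7, -65.0, 314.8]
tcp_rot: [-1.568, 0.01, -0.054]
contact_force: [0.6, 0.5, 0.2]
opening: 0.5
qvel 0.004944146027187108 [ 0.34  0.37 -0.4 ]
tin 4.550712719298246
full 5.184995737425405
pink 6.646296296296296
black 8.15659519168291
```

View pics/w27c.png

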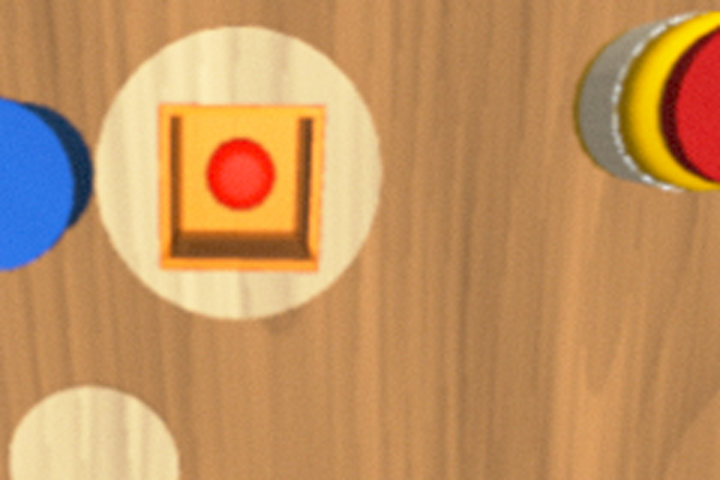

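The red sweet sits on the jar floor, at (240,175) in the crop. The jar is upright on the board, the arm is still and nothing is touching it. Handing in.

```bash
python3 -c "
from rig import order
print(order.sign_off())"
```

```text
the job is handed in; nothing more can be done
None
```

The job is handed in, with the clock at about 31 s of the 72 s allowed. The amber jar stands upright on the larger board, the chest lid rests open, and the red sweet is inside the jar.

**Jar:** I set it down with the gripper coming in from the side, to keep clear of the tin. The wrist force peaked at a reading of about 19 N as it touched the board. I eased that to about 4 N and straightened a slight tilt of the tool before letting go.

**Lid:** I let go at about 1.92 rad, and it stayed open in every later picture.

**Last checks:**
- **Sweets:** the red one is in the jar, and the green one is still in the chest.
- **Other things:** the tin, the yellow jar and the pink and black look-alikes show only small differences from the first scene picture, with no visible shift.
- **Arm:** it was still and touching nothing when I handed in.

**Disagreements:** the scene camera, the wrist camera and the arm's own position put the jar's centre up to about 5 mm apart, near (549, -16). That is a few millimetres from my first estimate of the board's centre, though in the scene picture the jar looked centred.

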